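# Put the foil-stamping dies to warm in the die warmer's drawer

## Task

Get the brass stamping dies warming for the foil run: push in the selector knob on the die warmer and turn it clockwise to its drawer-release position, then use the pull hook from the white tray to catch the eye hidden under the ledge and draw the drawer right out. Lay every brass die from the table flat in the drawer, none on top of another, push the drawer fully home, and push in and turn the selector all the way anticlockwise to its heat position. Finish with the hook lying in the white tray again, and leave the other things on the table alone.

Things in the scene. Friction and masses are not known exactly. Their poses are not given: they have to be found in the camera images.
- die_warmer: Low grey steel cabinet, fixed, 245 mm deep, 280 mm wide, 103 mm high. Origin on the table under its middle; its x axis points from front to back, so the drawer comes out towards its -x; y along its width, z up. Its 28 mm thick hood overhangs the drawer front as a ledge. The selector stands on the hood on the +y side, towards the robot.
- ledge_edge (a point): Middle of the lower front edge of the hood's ledge, 75 mm above the table (the hood's flat top is at 103 mm). With the drawer home, its front lies 41 mm and the outer face of its eye 12 mm behind this edge, so the last of the push must be made from under the ledge, with the fingers leaning back from it or with the hook's end. Axes as the die warmer's.
- drawer_eye (a point): Centre of the hole of the pull eye on the middle of the drawer front, 46 mm above the table; drawer shut, it is 29 mm behind the ledge's edge. The eye is an upright staple of 6 mm steel 29 mm out from the front: the hole runs along y of the die warmer, 26 mm high, 23 mm deep from outer bar to drawer front; the outer bar's axis is 14 mm to -x of this point. Axes as the die warmer's.
- drawer_floor (a point): Centre of the drawer's inner floor, 20 mm above the table, axes as the die warmer's; moves with the drawer. Inside, the drawer measures 94 mm (x) by 246 mm (y); walls 30 mm high, front panel 45 mm (its top 65 mm above the table). Fully out, this point is 76 mm in front of the ledge's edge.
- drawer (a joint): Drawer slide, m: 0 fully home, 0.170 fully out (stop), towards -x of the die warmer. About 2 N of friction; stays where it is left. Unless the selector is at drawer release, a lock stops it from coming out, and from going home.
- selector (a joint): Turn of the selector knob, rad: 0 at the start (off, ring mark, locked), +0.70 clockwise seen from above (drawer release, square mark), -0.70 anticlockwise (heat, three bars, locked); stops at +0.75 and -0.75. It turns only while pushed in 6 mm or more (light friction) and springs up into a notch at each of the three positions when let go within about 0.06 rad of it.
- selector_push (a joint): How far the selector is pushed down, m: 0 up, 0.010 fully in (stop). It has a spring: 4 N to start, 8 N at 6 mm, 10 N fully in.
- selector_grip (a point): On the selector's axis, half-way up its grip bar, 141 mm above the table when up; sinks with the knob. The bar is 58 mm long (this point's x, which turns with the knob and lies along the die warmer's x at 0), 16 mm wide (y), 30 mm high; 15 mm below this point is the top of a round skirt, 68 mm across, on which fingertips can bear.
- hook_handle (a point): Centre of the pull hook's wooden handle: 84 mm long (x), 20 mm wide (y), 26 mm high (z), flat sides. A 7 mm steel rod runs from its +x end straight along x at half height; at x = 145 mm it bends square to +y, reaching 35 mm beside the rod's axis. About 130 g, balances some 16 mm to +x of this point. Starts flat in the white tray.
- hook_tip (a point): Middle of the hook's cross piece (7 mm thick): 145 mm along x and 13 mm along y from the handle's centre, at the same height. Axes as the handle's.
- tool_tray: White open tray, fixed. Origin at the centre of its underside; 132 mm wide (x), 298 mm long (y), walls 43 mm high and 2 mm thick, floor 2 mm thick.
- die_0_center (a point): Centre of a brass stamping die, a block 64 mm long (x), 26 mm wide (y), 24 mm high (z, with 2 mm of raised artwork on top), about 0.22 kg, lying on the table. Two to four of the four dies are there; an absent one has no pose.
- die_1_center (a point): Centre of a brass stamping die, a block 64 mm long (x), 26 mm wide (y), 24 mm high (z, with 2 mm of raised artwork on top), about 0.22 kg, lying on the table. Two to four of the four dies are there; an absent one has no pose.
- die_2_center (a point): Centre of a brass stamping die, a block 64 mm long (x), 26 mm wide (y), 24 mm high (z, with 2 mm of raised artwork on top), about 0.22 kg, lying on the table. Two to four of the four dies are there; an absent one has no pose.
- die_3_center (a point): Centre of a brass stamping die, a block 64 mm long (x), 26 mm wide (y), 24 mm high (z, with 2 mm of raised artwork on top), about 0.22 kg, lying on the table. Two to four of the four dies are there; an absent one has no pose.

How it is judged:
On the way, in this order (a step that is already met when the one before it is completed fails the run):
1. the selector is turned clockwise to its drawer-release position and has sprung up again (value of joint selector above 0.62 rad and value of joint selector_push below 0.002 m), for 0.2 s.
2. the drawer is being drawn out by the hook (value of joint drawer above 0.03 m and contact force between pull_hook and drawer above 0.3 N), for 0.1 s.
3. the drawer is drawn right out (value of joint drawer above 0.155 m), for 0.2 s.
4. every die lies flat on the drawer's floor and the drawer is still out (x of die_0_center in the frame of drawer_floor between -0.046 and 0.046 m and y of die_0_center in the frame of drawer_floor between -0.122 and 0.122 m and z of each of die_0_center, die_1_center, die_2_center, die_3_center in the frame of drawer_floor below 0.017 m and angle between each of die_0_center, die_1_center, die_2_center, die_3_center's own z axis and vertical below 0.15 rad and x of die_1_center in the frame of drawer_floor between -0.046 and 0.046 m and y of die_1_center in the frame of drawer_floor between -0.122 and 0.122 m and x of die_2_center in the frame of drawer_floor between -0.046 and 0.046 m and y of die_2_center in the frame of drawer_floor between -0.122 and 0.122 m and x of die_3_center in the frame of drawer_floor between -0.046 and 0.046 m and y of die_3_center in the frame of drawer_floor between -0.122 and 0.122 m and value of joint drawer above 0.1 m), for 0.2 s.
At the end, for the whole second after the job is handed in: Every die on the table at the start lies flat inside the drawer (on its floor, none stacked), the drawer is within 6 mm of fully home, the selector stands at the anticlockwise heat stop (beyond -0.62 rad) and has sprung up, and the whole hook lies in the white tray (x of die_0_center in the frame of drawer_floor between -0.046 and 0.046 m and y of die_0_center in the frame of drawer_floor between -0.122 and 0.122 m and z of each of die_0_center, die_1_center, die_2_center, die_3_center in the frame of drawer_floor below 0.017 m and angle between each of die_0_center, die_1_center, die_2_center, die_3_center's own z axis and vertical below 0.15 rad and x of die_1_center in the frame of drawer_floor between -0.046 and 0.046 m and y of die_1_center in the frame of drawer_floor between -0.122 and 0.122 m and x of die_2_center in the frame of drawer_floor between -0.046 and 0.046 m and y of die_2_center in the frame of drawer_floor between -0.122 and 0.122 m and x of die_3_center in the frame of drawer_floor between -0.046 and 0.046 m and y of die_3_center in the frame of drawer_floor between -0.122 and 0.122 m and value of joint drawer below 0.006 m and value of joint selector below -0.62 rad and value of joint selector_push below 0.002 m and x of hook_handle in the frame of tool_tray between -0.064 and 0.064 m and y of hook_handle in the frame of tool_tray between -0.147 and 0.147 m and x of hook_tip in the frame of tool_tray between -0.064 and 0.064 m and y of hook_tip in the frame of tool_tray between -0.147 and 0.147 m and height (world z) of hook_handle below 0.024 m and height (world z) of hook_tip below 0.035 m and linear speed of pull_hook below 0.02 m/s); the robot touches nothing.
It fails at once if one of the other things on the table is pushed more than 3 cm (distance of any of pin_tin, tape_dispenser, masking_wide, cork_block, squeegee, stapler, yellow_tape_measure from where it was at the start of the episode above 0.03 m).
Of die_0, die_1, die_2, die_3 only 2 to 4 are there at a start; the rules pass over those that are not, and their reading is None.
At some moment in a run one of die_0, die_1, die_2, die_3 may be knocked a few centimetres aside while the robot is not near it.
Once in a run the grip may slacken for a moment while it holds something.
It also fails if it takes over 210 s, if anything falls off the work surface, if the arm or the gripper's body presses on something with over 40 N, if the wrist force passes 120 N, or if a joint passes its speed limit or range.

## Robot

A 7-joint arm with a two-finger parallel gripper is mounted at the origin on a cart in front of the work surface, level with it; the furniture and walls round the work are solid. World frame = base frame: x ahead of the robot, y to its left, z up, the work surface at z = 0. Lengths are in m, angles in rad, forces in N, time in s.
With the tool pointing down it reaches from about 0.4 to 0.85 m from the base axis. Payload 10.4 kg.
Tool frame: the origin (TCP) lies on the centre line of the jaws, within the pads' length; the fingertips stand r.finger_overhang ahead of it and the grasp point (between the pads) lies 5 mm behind it (r.finger_overhang is the distance from the TCP to the fingertips, in m); z points along the fingers, y is the line along which they close (so a half turn about z gives the same grasp; the last joint's range is limited). The gripper opens to 87 mm and grips with 3 to 60 N. Pads are 19 mm wide; open, the fingers measure 117 mm over their backs; the gripper's body (75 mm by 190 mm) begins 51 mm behind the grasp point.
Start: joints at [1.126, 0.332, -0.065, 1.46, 0.022, 1.35, -0.088], TCP at [0.256, -0.57, 0.237] pointing down, gripper open.
Joint ranges: [-2.6, 2.6], [-0.5, 2.12], [-1.47, 1.34], [0.16, 2.42], [-1.27, 4.41], [0.06, 2.06], [-2.6, 2.6]. Speed limits (rad/s): [2.22, 2.22, 2.79, 2.79, 3.14, 3.14, 3.14].

## Interface

Orientations are given as a unit quaternion [x, y, z, w].
In Python, from bench import read_state, viewer, r gives the robot as it stands.
- The arm moves only by the tool carry_out, never from a script. Its argument "moves" is a list of rows, each a list of 6 numbers: the shift along the tool's x, y, z in units of 40 mm (1.0 is 40 mm), then the turn, a rotation vector about the tool's x, y, z in units of 8 degrees (1.0 is 8 degrees). A call has 1 to 20 rows; each row shifts and turns the commanded pose from where the row before left it, along the tool's axes as they then stand; what a row does not reach is not made up. A row lasts 1/8 s, in which the tool goes at most 62.5 mm and 10.7 degrees, less where a joint would pass 70% of its speed; a pose out of reach is approached as far as the arm can. A call is refused whole if a number of a shift passes 1 or a number of a turn 1, either way. A call with a gripper value outside its range is refused whole. "fingers" is the finger opening in mm, from 0 to 87, set as the call begins (left out, the last holds). The fingers move at their own pace and stop on an object; "force" is the grip in N (left out, the last holds). Time passes only in rows, so rows that do not move let the fingers close. It gives the time, the measured TCP pose, the force, the opening and the grip force at its end, in the units of the state.
- read_state(): the state, without advancing time (a new reading comes with each control period).
- viewer.camera(name): name is "scene" or "top" or "wrist"; returns a dict with "pixels" (384x512x3 uint8, red, green, blue), "range_z" (384x512 float32, m along the optical axis (not along the pixel's ray), 0 where there is no reading), "fx", "fy", "cx", "cy" (pixels), "xyz" and "orientation" of the camera in the world. Camera axes: x right, y down, z forward; pixel columns grow to the right and rows downward; lengths in m; the calibration is good to about 2 mm. The wrist camera is an equidistant fisheye: a pixel r from the principal point sees the ray r / f radians off the axis. A picture is of the moment at which its call begins.
- r.close_job(): hands the job in; it is judged then, once.
The state is a dict: "time": time; "joint_positions": joint angles; "joint_vel": joint speeds; "joint_torque": joint torques, N m; "ee_pos": TCP position; "eef_rot": TCP orientation; "ft_force": force on the tool from outside, world axes, zero at the start; "torque": the same for the moment, N m; "width": finger opening in m; "grip_force": force on a finger pad.
Only numpy, scipy, OpenCV 4.12 (cv2) and the standard library are available. Lean on these libraries where they do the work, as an engineer would, in place of code of your own. Each camera call takes 0.05 s, during which the arm holds its last target. There are 200 camera calls.

## Working session

There is one attempt and no reset: what is moved stays moved. The work goes in short steps, Python scripts to look and compute and a tool call to move; the robot and the scene stay as the last step left them, time stands still between calls to the robot, and variables do not carry over. Pictures are saved under pics/ and viewed, at most 14 in all, crops included, and the job is handed in when it is done.

Besides the shell and the picture viewer there is one more tool, called after "Call:" as name(argument=value, ...), one argument or row to a line, values as JSON. carry_out: Moves the arm, as the interface text tells. Its arguments: {"type":"object","properties":{"moves":{"type":"array","items":{"type":"array","items":{"type":"number"}}},"fingers":{"type":"number"},"force":{"type":"number"}},"required":["moves"]}

```bash
ls; mkdir -p pics; python3 - <<'E'
from bench import read_state, viewer, r
import cv2,numpy as np
print(read_state(), r.finger_overhang)
for n in("scene","top"):
    c=viewer.camera(n); cv2.imwrite(f"pics/{n}0.png",cv2.resize(c["pixels"][:,:,::-1],(800,600),interpolation=cv2.INTER_CUBIC))
    np.save(f"{n}0.npy",c,allow_pickle=True)
    print(n,c["fx"],c["fy"],c["cx"],c["cy"],c["xyz"],c["orientation"])
E
```

```text
pics
{'time': 0.0, 'joint_positions': array([ 1.12638378,  0.33285229, -0.06473673,  1.46093659,  0.02162062,
        1.34988915, -0.08851563]), 'joint_vel': array([-1.04126432e-03,  8.06982918e-04, -9.16313933e-05, -8.88991724e-04,
       -1.52151245e-03,  9.21101293e-04, -1.14726156e-03]), 'joint_torque': array([-4.02359456e-04, -6.23262191e+01,  2.40930822e-02, -3.89891982e+01,
       -6.13602321e-02,  3.98428214e-02,  1.77697561e-04]), 'ee_pos': array([ 0.2557454 , -0.56988271,  0.23576851]), 'eef_rot': array([ 9.77836696e-01,  2.09367891e-01, -1.80650396e-04, -6.70478513e-04]), 'ft_force': array([ 0.78846251, -1.02702793,  0.08408222]), 'torque': array([ 0.04026183,  0.014626  , -0.05813847]), 'grip_force': 0.0, 'width': 0.08689593027100355} 0.014
scene 364.56049783357656 364.56049783357656 256.06633288552996 191.73675204438794 [0.0295037  0.66165899 0.57553539] [-0.27865278  0.80814257 -0.48707571  0.17892865]
top 392.5076977819542 392.5076977819542 252.10451885966134 190.2325216580365 [ 0.37229193 -0.05501639  1.29013681] [-0.69346327  0.71374331 -0.06516959  0.07370287]
```

View pics/scene0.png

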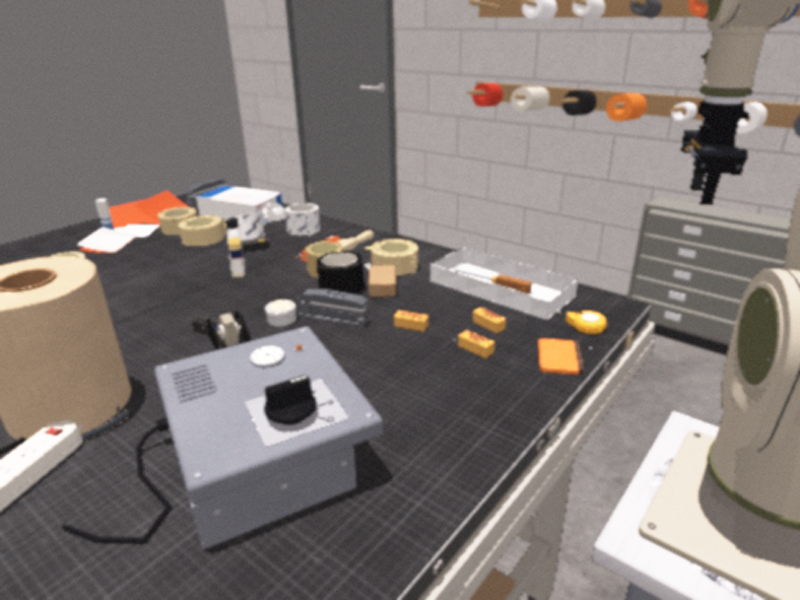

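View pics/top0.png

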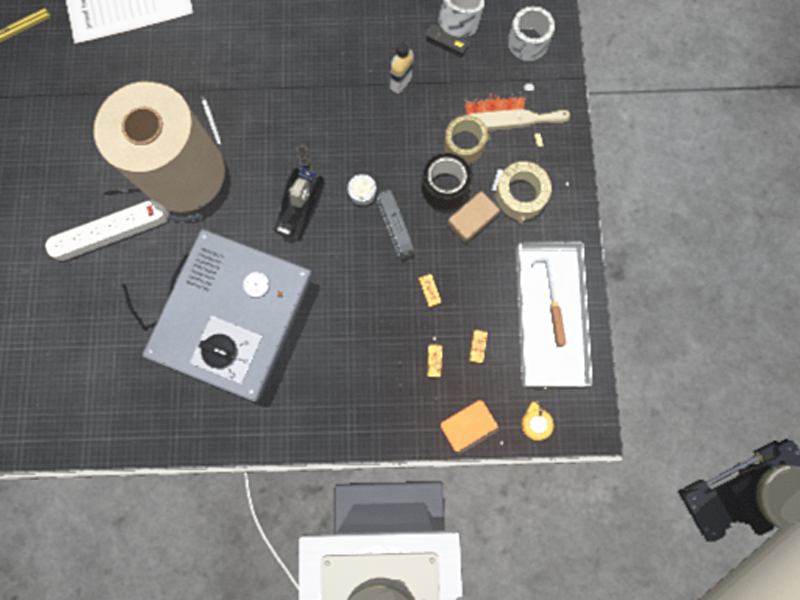

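Top view (800x600 px): warmer near (230,315) with its front facing right, selector (218,350). Three brass dies at (430,290), (478,347), (434,361). The tray is at (555,315) with the hook's handle at (558,325) and its bend at (540,262). Now measuring.

```bash
cat > h.py <<'E'
import numpy as np, cv2
from scipy.spatial.transform import Rotation as R
def cloud(c):
    v,u=np.mgrid[0:384,0:512]; z=c["range_z"]
    p=np.stack([(u-c["cx"])/c["fx"]*z,(v-c["cy"])/c["fy"]*z,z],-1)
    w=p@R.from_quat(c["orientation"]).as_matrix().T+np.array(c["xyz"])
    w[z==0]=np.nan; return w
def cast(c,u,v,h):
    d=np.stack([(np.asarray(u)-c["cx"])/c["fx"],(np.asarray(v)-c["cy"])/c["fy"],np.ones(np.shape(u))],-1)@R.from_quat(c["orientation"]).as_matrix().T
    o=np.array(c["xyz"]); return o+d*((h-o[2])/d[...,2])[...,None]
def rect(xy):
    (cx,cy),(w,h),a=cv2.minAreaRect(np.float32(xy)*1000)
    if w<h: w,h,a=h,w,a+90
    return np.round([cx,cy,w,h],1),round((a+90)%180-90,1)   # a: direction of long side, deg
def blobs(m,minpx):
    n,l,s,_=cv2.connectedComponentsWithStats(m.astype(np.uint8))
    return [l==i for i in range(1,n) if s[i,4]>=minpx]
def px(m): v,u=np.nonzero(m); return u,v
E
cat > m.py <<'E'
from h import *
c=np.load("top0.npy",allow_pickle=True).item(); W=cloud(c)
hsv=cv2.cvtColor(c["pixels"],cv2.COLOR_RGB2HSV); H,S,V=[hsv[...,i].astype(int) for i in range(3)]
u,v=px(np.ones((384,512)))
tab=np.nan_to_num(W[...,2],nan=9)
print("table z",np.median(W[230:280,150:250,2]))
m=(H>8)&(H<28)&(S>130)&(V>120)
for b in blobs(m,25):
    uu,vv=px(b)
    print("orange",len(uu),uu.mean().round(),vv.mean().round(),"h",np.nanmedian(W[b][:,2]).round(3),rect(cast(c,uu,vv,0.025)[:,:2]))
m=(abs(tab-.103)<.012); m[:, 230:]=0
for b in blobs(m,2000):
    uu,vv=px(b); print("hood",rect(cast(c,uu,vv,.103)[:,:2]),np.nanmedian(W[b][:,2]))
m=(tab>.125)&(tab<.18); m[:,:]&=(np.add(*np.mgrid[0:384,0:512])>0); m[:200]=0;m[:,200:]=0
for b in blobs(m,20):
    uu,vv=px(b); print("knob",uu.mean(),vv.mean(),rect(cast(c,uu,vv,.156)[:,:2]),np.nanmedian(W[b][:,2]))
m=(V<60); m[:,:120]=0;m[:,165:]=0;m[:205]=0;m[245:]=0
for b in blobs(m,200):
    uu,vv=px(b); print("skirt",rect(cast(c,uu,vv,.126)[:,:2]))
# tray
m=(S<40)&(V>190); m[:,:325]=0;m[:,390:]=0;m[:150]=0;m[255:]=0
b=max(blobs(m,200),key=np.sum); uu,vv=px(b); print("tray floor",rect(cast(c,uu,vv,.002)[:,:2]), "z",np.nanmedian(W[b][:,2]))
m=(H<15)&(S>100)&(V>50); m[:,330:]&=True; m[:,:345]=0;m[:,370:]=0;m[:180]=0;m[230:]=0
for b in blobs(m,20):
    uu,vv=px(b); print("handle",rect(cast(c,uu,vv,.028)[:,:2]),"z",np.nanmedian(W[b][:,2]))
cr=c["pixels"][150:255,322:388,::-1]; cv2.imwrite("pics/tray.png",cv2.resize(cr,None,fx=5,fy=5,interpolation=cv2.INTER_CUBIC))
kr=c["pixels"][145:260,90:205,::-1]; cv2.imwrite("pics/knob.png",cv2.resize(kr,None,fx=5,fy=5,interpolation=cv2.INTER_CUBIC))
E
python3 m.py; python3 -c "
import cv2,numpy as np
a=cv2.imread('pics/tray.png');b=cv2.imread('pics/knob.png')
h=570;a=cv2.resize(a,(int(a.shape[1]*h/a.shape[0]),h));b=cv2.resize(b,(430,h*430//570));b=cv2.copyMakeBorder(b,0,h-b.shape[0],0,0,0)
cv2.imwrite('pics/comb.png',np.hstack([a,b]));print(a.shape,b.shape)"
```

```text
table z nan
orange 174 16.0 15.0 h 0.012 (array([1300.6,  804.7,  122.5,   22.7]), -61.3)
orange 25 273.0 189.0 h 0.021 (array([ 631.7, -111.3,   62.7,   22.6]), 33.6)
orange 641 299.0 272.0 h 0.009 (array([ 358.5, -185.2,  101. ,   65.3]), -61.3)
orange 195 342.0 271.0 h 0.021 (array([ 357.4, -324.7,   66.6,   61.9]), -33.4)
hood (array([587.5, 283.6, 278.6, 246.2]), -22.9) 0.10395352548857617
knob 138.5050847457627 224.0813559322034 (array([509. , 286.3,  61.4,  60.9]), 24.6) 0.12933640642855337
tray floor (array([ 586.2, -379.2,  303.7,  133.8]), -1.3) z 0.0019496621229465605
handle (array([ 555.6, -381.5,   79.4,   15.5]), 5.4) z 0.027138558212314035
(570, 358, 3) (570, 430, 3)
```

View pics/comb.png

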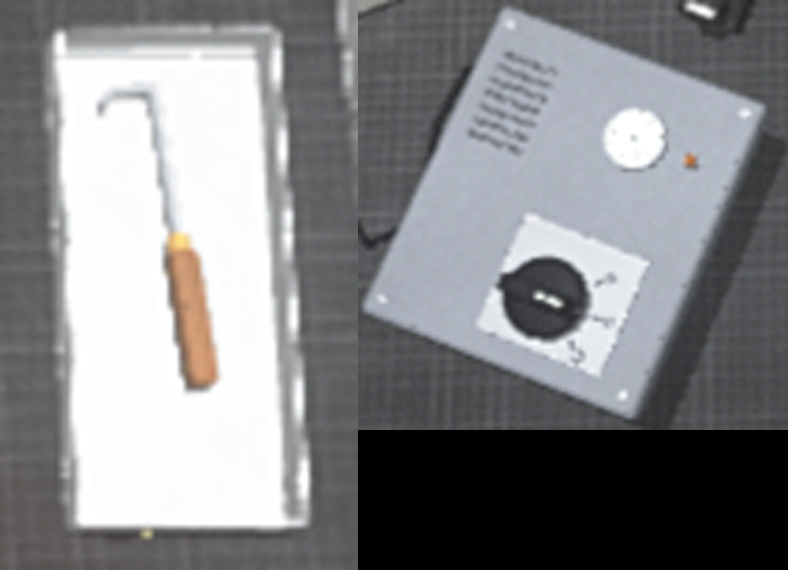

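The left crop shows the hook flat in the tray, its cross piece pointing to world +y. The right crop shows the selector bar along the warmer's x. The die mask missed the dies, so I'll refine dies, knob and hook, cross-checking with the scene view.

```bash
cat > m2.py <<'E'
from h import *
T=np.load("top0.npy",allow_pickle=True).item(); S=np.load("scene0.npy",allow_pickle=True).item()
for n,c in(("top",T),("scene",S)):
    W=cloud(c); X,Y,Z=np.nan_to_num(W,nan=9).transpose(2,0,1)
    hsv=cv2.cvtColor(c["pixels"],cv2.COLOR_RGB2HSV).astype(int); H,Sa,V=hsv.transpose(2,0,1)
    m=(H>8)&(H<32)&(Sa>90)&(V>90)&(X>.3)&(X<.75)&(Y<.0)&(Y>-.33)&(Z<.04)
    m=cv2.morphologyEx(m.astype(np.uint8),cv2.MORPH_CLOSE,np.ones((3,3)))
    for b in blobs(m,40):
        uu,vv=px(b); print(n,"orange",len(uu),int(uu.mean()),int(vv.mean()),"z",np.nanpercentile(W[b][:,2],[50,90]).round(3),rect(cast(c,uu,vv,0.024)[:,:2]))
    m=(abs(Z-.103)<.008)&(X>.3)&(X<.85)&(Y>.1)&(Y<.5)
    P=W[max(blobs(m,500),key=np.sum)]; print(n,"hood",rect(P[:,:2]),np.median(P[:,2]))
    for lo,hi in((.118,.134),(.146,.165)):
        m=(Z>lo)&(Z<hi)&(abs(X-.51)<.06)&(abs(Y-.286)<.06)
        P=W[m]; print(n,"knob",lo,len(P),rect(P[:,:2]),P.mean(0).round(4))
c=T
for nm,u,v,h in(("skirt",140,224.7,.126),("bend",350.2,167.1,.015),("crossend",322+99/5.43,150+100/5.43,.015),("handle end",358.8,220.9,.015),("collar",322+178/5.43,150+242/5.43,.02)):
    print(nm,cast(c,u,v,h).round(4))
E
python3 m2.py
```

```text
top orange 187 274 185 z [0.024 0.028] (array([ 638.6, -118.6,   69.1,   29.9]), 18.1)
top orange 192 305 221 z [0.024 0.028] (array([ 516.9, -213.5,   68.5,   29.3]), -11.9)
top orange 196 277 230 z [0.024 0.028] (array([ 490.3, -121.3,   67.8,   28.9]), -2.4)
top orange 708 299 271 z [0.008 0.012] (array([ 358.4, -185.3,  103.1,   68. ]), -60.9)
top orange 169 339 269 z [0.02  0.024] (array([ 363. , -310.8,   74.8,   36.5]), 1.9)
top hood (array([588.6, 285.2, 279.9, 245.8]), -22.9) 0.10390890365987837
top knob 0.118 284 (array([511.1, 294.7,  64.2,  63.8]), 86.5) [0.5102 0.2932 0.1258]
top knob 0.146 108 (array([511.5, 295.6,  57.5,  15.5]), 67.0) [0.5113 0.2949 0.1547]
scene orange 249 312 204 z [0.017 0.027] (array([ 510.8, -200.3,   95.6,   61.6]), -10.9)
scene orange 266 262 204 z [0.017 0.027] (array([ 630.7, -107.1,   80.9,   68.7]), -53.8)
scene orange 223 374 207 z [0.017 0.023] (array([ 358.1, -297.3,   85.8,   67.4]), -11.4)
scene orange 302 304 219 z [0.018 0.026] (array([ 483.8, -109.4,   87.2,   62. ]), -3.2)
scene orange 599 356 227 z [0.009 0.011] (array([ 345.9, -162.9,  117.6,   74.7]), -61.0)
scene orange 296 316 375 z [-0.61  -0.607] (array([205.2, 299.5,  43. ,  25.6]), -89.4)
scene hood (array([589.2, 286.9, 282.2, 243.4]), -23.0) 0.10406326767009935
scene knob 0.118 422 (array([502.9, 304.6,  66.1,  45. ]), 52.1) [0.4987 0.3056 0.1257]
scene knob 0.146 237 (array([511.9, 296.7,  58.1,  16.9]), 67.2) [0.5095 0.2994 0.1531]
skirt [0.5098 0.2933 0.126 ]
bend [ 0.6954 -0.3727  0.015 ]
crossend [ 0.6919 -0.3392  0.015 ]
handle end [ 0.5146 -0.3868  0.015 ]
collar [ 0.6009 -0.3793  0.02  ]
```

Call:
carry_out(
  moves=[
    [0,0,0,0,0,-1],
    [0,0,0,0,0,-1],
    [0,0,0,0,0,-1],
    [0,0,0,0,0,-1],
    [0,0,0,0,0,-1],
    [0,0,0,0,0,-0.35],
    [1,0,0,0,0,0],
    [1,0,0,0,0,0],
    [1,0,0,0,0,0],
    [1,0,0,0,0,0],
    [1,0,0,0,0,0],
    [1,0,0,0,0,0],
    [1,0,0,0,0,0],
    [1,0,0,0,0,0],
    [1,0,0,0,0,0],
    [1,0,0,0,0,0],
    [1,0,0,0,0,0],
    [1,0,0,0,0,0],
    [1,0,0,0,0,0],
    [1,0,0,0,0,0],
  ],
  fingers=60,
)

```text
time: 2.6
ee_pos: [0.4752, -0.0537, 0.2364]
eef_rot: [0.834, 0.552, -0.0, 0.0]
ft_force: [0.9, 0.1, -0.7]
width: 0.0603
grip_force: 0.0
```

```bash
cat > g.py <<'E'
# usage: g.py x y z yawdeg  -> shifts (units, in the final tool frame) and turn units from measured pose
import sys; from h import *; from bench import read_state
s=read_state(); p=s["ee_pos"]; M=R.from_quat(s["eef_rot"]).as_matrix()
print("t",round(s["time"],2),"pos",p.round(4),"yaw",np.degrees(np.arctan2(M[1,0],M[0,0])).round(2),"tilt z",M[:,2].round(3),"q",s["joint_positions"].round(2),"F",s["ft_force"].round(1),"w",round(s["width"]*1000,1),"g",round(s["grip_force"],1))
a=[float(v) for v in sys.argv[1:]]
for i in range(0,len(a)-3,4):
    x,y,z,w=a[i:i+4]; G=R.from_euler("z",w,degrees=True)*R.from_quat([1,0,0,0])
    d=G.inv().apply(np.array([x,y,z])-p)/.04
    t=(R.from_matrix(M).inv()*G).as_rotvec(degrees=True)/8
    print("->",a[i:i+4],"shift",d.round(2),"turn",t.round(2)); p=np.array([x,y,z]); M=G.as_matrix()
E
python3 g.py .5115 .296 .19 67
```

```text
t 2.6 pos [ 0.4752 -0.0537  0.2364] yaw 66.96 tilt z [-0. -0. -1.] q [ 0.66  0.05 -0.66  1.8   0.03  1.3  -0.4 ] F [ 0.9  0.1 -0.7] w 60.3 g 0.0
-> [0.5115, 0.296, 0.19, 67.0] shift [ 8.4  -2.58  1.16] turn [-0.    0.   -0.01]
```

Call:
carry_out(
  moves=[
    [1,-0.3,0,0,0,0],
    [1,-0.3,0,0,0,0],
    [1,-0.3,0,0,0,0],
    [1,-0.3,0,0,0,0],
    [1,-0.3,0,0,0,0],
    [1,-0.3,0,0,0,0],
    [1,-0.3,0,0,0,0],
    [1,-0.3,0,0,0,0],
    [0.4,-0.18,0.36,0,0,0],
    [0,0,0.8,0,0,0],
    [0,0,0.6,0,0,0],
    [0,0,0.6,0,0,0],
    [0,0,0,0,0,0],
  ],
)

```text
time: 4.22
ee_pos: [0.5108, 0.2941, 0.1406]
eef_rot: [0.834, 0.552, -0.001, -0.0]
ft_force: [-0.5, 0.1, 0.0]
width: 0.06
grip_force: 0.0
```

Call:
carry_out(
  moves=[
    [0,0,0,0,0,0],
    [0,0,0,0,0,0],
    [0,0,0,0,0,0],
    [0,0,0,0,0,0],
  ],
  fingers=0,
  force=20,
)

```text
time: 4.72
ee_pos: [0.5116, 0.2947, 0.1425]
eef_rot: [0.834, 0.552, 0.0, 0.0]
ft_force: [-0.2, -0.0, 0.8]
width: 0.0277
grip_force: 0.0
```

```bash
python3 g.py .5115 .296 .14 67
```

```text
t 4.72 pos [0.5116 0.2947 0.1425] yaw 66.97 tilt z [ 0.  0. -1.] q [ 0.06  0.46 -0.84  1.64  0.36  1.21 -1.26] F [-0.2 -0.   0.8] w 27.7 g 0.0
-> [0.5115, 0.296, 0.14, 67.0] shift [ 0.03 -0.01  0.06] turn [ 0. -0. -0.]
```

Call:
carry_out(
  moves=[
    [0,0,0,0,0,0],
    [0,0,0,0,0,0],
    [0,0,0,0,0,0],
    [0,0,0.15,0,0,0],
    [0,0,0.15,0,0,0],
    [0,0,0,0,0,0],
    [0,0,0,0,0,0],
  ],
)

```text
time: 5.6
ee_pos: [0.5125, 0.2948, 0.1312]
eef_rot: [0.834, 0.551, 0.001, 0.001]
ft_force: [2.0, -3.6, 9.4]
width: 0.0159
grip_force: 20.0
```

Call:
carry_out(
  moves=[
    [0,0,0,0,0,0.8],
    [0,0,0,0,0,0.8],
    [0,0,0,0,0,0.8],
    [0,0,0,0,0,0.8],
    [0,0,0,0,0,0.8],
    [0,0,0,0,0,0.8],
    [0,0,0,0,0,0.25],
    [0,0,0,0,0,0],
    [0,0,0,0,0,0],
  ],
)

```text
time: 6.72
ee_pos: [0.5116, 0.2956, 0.1312]
eef_rot: [0.973, 0.23, 0.001, -0.0]
ft_force: [-1.4, -1.8, 11.4]
width: 0.016
grip_force: 20.0
```

```bash
python3 g.py .5115 .296 .14 26.9
```

```text
t 6.72 pos [0.5116 0.2956 0.1312] yaw 26.6 tilt z [ 0.001  0.001 -1.   ] q [-0.03  0.43 -0.71  1.65  0.3   1.17 -1.92] F [-1.4 -1.8 11.4] w 16.0 g 20.0
-> [0.5115, 0.296, 0.14, 26.9] shift [ 0.   -0.01 -0.22] turn [-0.   -0.01 -0.04]
```

Call:
carry_out(
  moves=[
    [0,0,-0.2,0,0,0],
    [0,0,-0.12,0,0,0],
    [0,0,0,0,0,0],
  ],
)

```text
time: 7.1
ee_pos: [0.5111, 0.2953, 0.1418]
eef_rot: [0.973, 0.23, -0.0, -0.001]
ft_force: [4.2, 3.4, -7.1]
width: 0.0156
grip_force: 20.0
```

Call:
carry_out(
  moves=[
    [0,0,0,0,0,0],
    [0,0,0,0,0,0],
    [0,0,-0.5,0,0,0],
    [0,0,-1,0,0,0],
    [0,0,-1,0,0,0],
    [0,0,0,0,0,0],
  ],
  fingers=50,
)

```text
time: 7.85
ee_pos: [0.5126, 0.2961, 0.2478]
eef_rot: [0.973, 0.23, 0.003, -0.001]
ft_force: [-0.4, -0.7, -0.1]
width: 0.0495
grip_force: 0.0
```

```bash
cat > look.py <<'E'
import sys; from h import *; from bench import viewer
def look(n): 
    c=viewer.camera(n); W=cloud(c); return c,W,np.nan_to_num(W,nan=9).transpose(2,0,1),cv2.cvtColor(c["pixels"],cv2.COLOR_RGB2HSV).astype(int).transpose(2,0,1)
def knob(n):
    c,W,(X,Y,Z),_=look(n); m=(Z>.14)&(Z<.165)&(np.hypot(X-.5115,Y-.296)<.035); P=W[m]; print("knob",n,len(P),rect(P[:,:2]) if len(P) else 0,np.median(P[:,2]) if len(P) else 0)
def dies():
    c,W,(X,Y,Z),(H,Sa,V)=look("top")
    m=(H>8)&(H<32)&(Sa>90)&(V>90)&(X>.25)&(X<.8)&(Y>-.33)&(Y<.3)&(Z<.06)
    m=cv2.morphologyEx(m.astype(np.uint8),cv2.MORPH_CLOSE,np.ones((3,3)))
    for b in blobs(m,80):
        uu,vv=px(b); z=np.nanpercentile(W[b][:,2],50)
        print("die",len(uu),int(uu.mean()),int(vv.mean()),"z",z.round(3),rect(cast(c,uu,vv,z)[:,:2]))
    return c
E
python3 -c "
from look import *
knob('scene')"; python3 g.py .5115 .296 .24 4.8 .565 -.383 .12 4.8
```

```text
knob scene 310 (array([511.8, 297.5,  58. ,  17.4]), 28.7) 0.15257489186112205
t 7.9 pos [0.512  0.2954 0.2456] yaw 26.58 tilt z [ 0.003  0.002 -1.   ] q [-0.01  0.34 -0.74  1.51  0.23  1.38 -1.87] F [ 0.2 -0.1 -1.1] w 49.5 g 0.0
-> [0.5115, 0.296, 0.24, 4.8] shift [-0.01 -0.02  0.14] turn [-0.   -0.03  2.72]
-> [0.565, -0.383, 0.12, 4.8] shift [-0.09 17.03  3.  ] turn [0. 0. 0.]
```

Call:
carry_out(
  moves=[
    [0,0,0,0,0,0.9],
    [0,0,0,0,0,0.9],
    [0,0,0,0,0,0.92],
    [0,1,0,0,0,0],
    [0,1,0,0,0,0],
    [0,1,0,0,0,0],
    [0,1,0,0,0,0],
    [0,1,0,0,0,0],
    [0,1,0,0,0,0],
    [0,1,0,0,0,0],
    [0,1,0,0,0,0],
    [0,1,0,0,0,0],
    [0,1,0,0,0,0],
    [0,1,0,0,0,0],
    [0,1,0,0,0,0],
    [0,1,0,0,0,0],
    [0,1,0,0,0,0],
    [0,1,0,0,0,0],
    [0,1,0,0,0,0],
    [0,1,0,0,0,0],
  ],
)

```text
time: 10.4
ee_pos: [0.5681, -0.3839, 0.2425]
eef_rot: [0.999, 0.042, -0.0, -0.0]
ft_force: [-0.6, 0.5, 1.1]
width: 0.0501
grip_force: 0.0
```

Call:
carry_out(
  moves=[
    [0,0,1,0,0,0],
    [0,0,1,0,0,0],
    [0,0,1,0,0,0],
    [0,0,0,0,0,0],
  ],
)

```text
time: 10.9
ee_pos: [0.5663, -0.3816, 0.1192]
eef_rot: [0.999, 0.042, -0.003, -0.002]
ft_force: [-0.9, 0.6, 0.6]
width: 0.0501
grip_force: 0.0
```

```bash
python3 g.py .566 -.383 .021 4.8; python3 -c "
from look import *
c,W,(X,Y,Z),(H,Sa,V)=look('wrist'); cv2.imwrite('pics/w1.png',cv2.resize(c['pixels'][:,:,::-1],(640,480)))"
```

```text
t 10.9 pos [ 0.5663 -0.3816  0.1192] yaw 4.82 tilt z [-0.006  0.004 -1.   ] q [ 0.72  0.56 -0.28  1.41  0.16  1.21 -1.06] F [-0.9  0.6  0.6] w 50.1 g 0.0
-> [0.566, -0.383, 0.021, 4.8] shift [-0.01  0.03  2.46] turn [-0.03  0.04  0.  ]
```

View pics/w1.png

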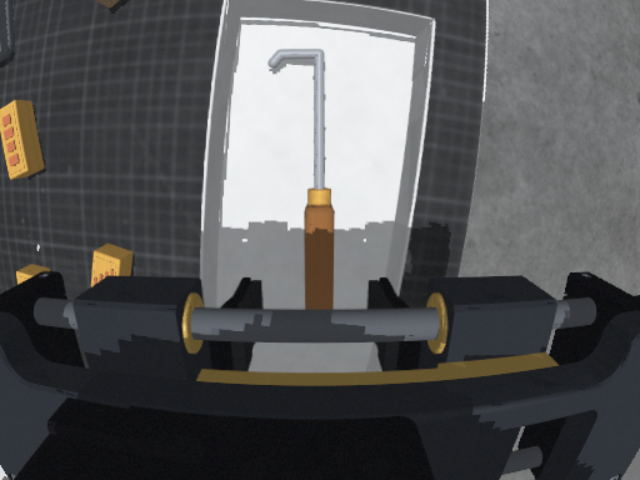

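The wrist view shows the handle centred between the fingers (column ~319) and aligned. I'll descend and grip.

Call:
carry_out(
  moves=[
    [0,0,1,0,0,0],
    [0,0,0.8,0,0,0],
    [0,0,0.4,0,0,0],
    [0,0,0.25,0,0,0],
    [0,0,0,0,0,0],
  ],
)

```text
time: 11.58
ee_pos: [0.5688, -0.3831, 0.0257]
eef_rot: [0.999, 0.042, 0.0, 0.0]
ft_force: [-0.4, -0.5, 0.3]
width: 0.0502
grip_force: 0.0
```

Call:
carry_out(
  moves=[
    [0,0,0,0,0,0],
    [0,0,0,0,0,0],
    [0,0,0,0,0,0],
    [0,0,0,0,0,0],
    [0,0,0,0,0,0],
    [0,0,0,0,0,0],
  ],
  fingers=0,
  force=45,
)

```text
time: 12.32
ee_pos: [0.5686, -0.3831, 0.0252]
eef_rot: [0.999, 0.042, 0.0, 0.0]
ft_force: [0.2, -0.0, 3.1]
width: 0.0196
grip_force: 45.0
```

Call:
carry_out(
  moves=[
    [0,0,-0.5,0,0,0],
    [0,0,-1,0,0,0],
    [0,0,-1,0,0,0],
    [0,0,-1,0,0,0],
    [0,0,-1,0,0,0],
    [0,0,0,0,0,0],
  ],
)

```text
time: 13.08
ee_pos: [0.5701, -0.3835, 0.2104]
eef_rot: [0.999, 0.042, 0.003, 0.002]
ft_force: [-0.2, -0.6, -1.3]
width: 0.0194
grip_force: 45.0
```

```bash
python3 - <<'E'
from look import *
from bench import read_state
s=read_state(); p=s["ee_pos"]; Rt=R.from_quat(s["eef_rot"])
for n in("top","scene"):
    c,W,(X,Y,Z),(H,Sa,V)=look(n)
    m=(np.hypot(X-.64,Y+.37)<.2)&(Z>.1)&(Z<.3)&(X>p[0]+.045)
    P=W[m]; Q=Rt.inv().apply(P-p)   # tool frame
    print(n,len(P)); 
    # rod: profile by tool x
    for a in np.arange(.03,.16,.015):
        k=(Q[:,0]>a)&(Q[:,0]<a+.015)&(Q[:,2]<.03)&(Q[:,2]>-.03)
        if k.sum()>2: print(a.round(3),k.sum(),"y",np.percentile(Q[k,1],[0,50,100]).round(4),"z",np.median(Q[k,2]).round(4))
    print("xmax",np.percentile(Q[:,0],[98,100]))
E
python3 g.py .45 -.2 .2 67
```

```text
top 91
0.06 9 y [-0.0034 -0.0017  0.0013] z 0.007
0.075 13 y [-0.0036 -0.0021  0.0038] z 0.0073
0.09 13 y [-0.0045 -0.0006  0.0024] z 0.007
0.105 13 y [-0.0045 -0.0015  0.0031] z 0.0085
0.12 39 y [-0.0339 -0.0119  0.0026] z 0.0079
xmax [0.13435415 0.13515251]
scene 56
0.045 8 y [-0.0038 -0.0021  0.0001] z 0.0113
0.06 9 y [-0.0029 -0.0016  0.0001] z 0.0115
0.075 8 y [-0.0067 -0.0015  0.0015] z 0.0111
0.09 8 y [-0.0061 -0.0031  0.    ] z 0.0109
0.105 9 y [-0.0052 -0.0018  0.0018] z 0.0112
0.12 14 y [-0.0358 -0.0123 -0.0003] z 0.0112
xmax [0.13021577 0.13076365]
t 13.18 pos [ 0.5684 -0.3828  0.2056] yaw 4.82 tilt z [ 0.001 -0.    -1.   ] q [ 0.72  0.5  -0.29  1.31  0.14  1.35 -1.05] F [ 0.4  0.5 -2.6] w 19.8 g 45.0
-> [0.45, -0.2, 0.2, 67.0] shift [ 3.05 -4.51  0.14] turn [ 0.01 -0.   -7.77]
```

Call:
carry_out(
  moves=[
    [0,0,0,0,0,-0.9],
    [0,0,0,0,0,-0.9],
    [0,0,0,0,0,-0.9],
    [0,0,0,0,0,-0.9],
    [0,0,0,0,0,-0.9],
    [0,0,0,0,0,-0.9],
    [0,0,0,0,0,-0.9],
    [0,0,0,0,0,-0.9],
    [0,0,0,0,0,-0.57],
    [0,0,0,0,0,0],
  ],
)

```text
time: 14.42
ee_pos: [0.5679, -0.3826, 0.2037]
eef_rot: [0.834, 0.552, -0.0, -0.001]
ft_force: [0.2, -0.1, -1.3]
width: 0.0196
grip_force: 45.0
```

```bash
python3 g.py .5089 -.0304 .12 67 .5089 -.0304 .056 67 .5475 .0607 .056 67 
```

```text
t 14.43 pos [ 0.5679 -0.3826  0.2037] yaw 66.95 tilt z [-0.002  0.001 -1.   ] q [ 0.84  0.53 -0.47  1.3   0.23  1.37 -0.02] F [ 0.2 -0.1 -1.3] w 19.6 g 45.0
-> [0.5089, -0.0304, 0.12, 67.0] shift [ 7.53 -4.8   2.09] turn [-0.02 -0.   -0.01]
-> [0.5089, -0.0304, 0.056, 67.0] shift [0.  0.  1.6] turn [0. 0. 0.]
-> [0.5475, 0.0607, 0.056, 67.0] shift [ 2.47 -0.    0.  ] turn [0. 0. 0.]
```

Call:
carry_out(
  moves=[
    [0.9,-0.6,0,0,0,0],
    [0.9,-0.6,0,0,0,0],
    [0.9,-0.6,0,0,0,0],
    [0.9,-0.6,0,0,0,0],
    [0.9,-0.6,0,0,0,0],
    [0.9,-0.6,0,0,0,0],
    [0.9,-0.6,0,0,0,0],
    [0.9,-0.6,0,0,0,0],
    [0.33,0,0.5,0,0,0],
    [0,0,0.8,0,0,0],
    [0,0,0.8,0,0,0],
    [0,0,0.8,0,0,0],
    [0,0,0.6,0,0,0],
    [0,0,0,0,0,0],
    [0,0,0,0,0,0],
  ],
)

```text
time: 16.3
ee_pos: [0.51, -0.0305, 0.0658]
eef_rot: [0.834, 0.551, 0.0, 0.0]
ft_force: [-0.3, -0.7, -1.0]
width: 0.0196
grip_force: 45.0
```

```bash
python3 g.py .5089 -.0304 .056 67 .5475 .0607 .056 67; python3 - <<'E'
from look import *
from bench import read_state
s=read_state(); p=s["ee_pos"]; Rt=R.from_quat(s["eef_rot"])
c=viewer.camera("scene"); cv2.imwrite("pics/s2.png",cv2.resize(c["pixels"][100:330,60:430,::-1],(740,460),interpolation=cv2.INTER_CUBIC))
for n in("top","scene"):
    c,W,(X,Y,Z),_=look(n); Q=Rt.inv().apply(np.nan_to_num(W,nan=9).reshape(-1,3)-p)
    k=(Q[:,0]>.05)&(Q[:,0]<.15)&(abs(Q[:,1])<.05)&(abs(Q[:,2])<.03); q=Q[k]
    print(n,len(q),"xmax",np.percentile(q[:,0],98) if len(q) else 0)
    for a in(.06,.08,.10,.12):
        i=(q[:,0]>a)&(q[:,0]<a+.02); print(a,i.sum(),q[i].min(0).round(4) if i.any() else 0,np.median(q[i],0).round(4) if i.any() else 0)
E
```

```text
t 16.3 pos [ 0.51   -0.0305  0.0658] yaw 66.92 tilt z [ 0.001 -0.    -1.   ] q [ 0.55  0.33 -0.66  1.92  0.24  0.97 -0.62] F [-0.3 -0.7 -1. ] w 19.6 g 45.0
-> [0.5089, -0.0304, 0.056, 67.0] shift [-0.01 -0.03  0.24] turn [ 0.01 -0.   -0.01]
-> [0.5475, 0.0607, 0.056, 67.0] shift [ 2.47 -0.    0.  ] turn [0. 0. 0.]
top 57 xmax 0.13455759598197203
0.06 0 0 0
0.08 10 [ 0.0865 -0.0046  0.0023] [ 0.0926 -0.0017  0.0061]
0.1 14 [ 0.1008 -0.0045  0.0043] [ 0.1101 -0.0013  0.0069]
0.12 33 [ 0.121  -0.0355  0.0005] [ 0.1296 -0.0152  0.0057]
scene 111 xmax 0.13582171172960597
0.06 18 [ 0.0602 -0.005   0.0044] [ 0.0696 -0.0016  0.0073]
0.08 20 [ 0.0802 -0.0048  0.0051] [ 0.0892 -0.0017  0.0071]
0.1 21 [ 0.1003 -0.005   0.0037] [ 0.1093 -0.0025  0.007 ]
0.12 43 [ 0.1203 -0.0343  0.0048] [ 0.1311 -0.0184  0.0067]
```

View pics/s2.png

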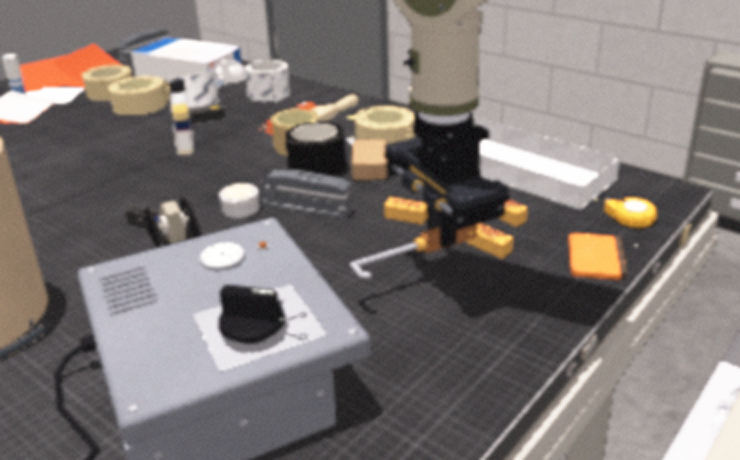

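The scene view shows the hook held level with its cross piece pointing towards the robot, in front of the ledge. Going under and engaging.

Call:
carry_out(
  moves=[
    [0,0,0.25,0,0,0],
    [0.6,-0.03,0,0,0,0],
    [0.6,0,0,0,0,0],
    [0.6,0,0,0,0,0],
    [0.4,0,0,0,0,0],
    [0.24,0,0,0,0,0],
    [0,0,0,0,0,0],
    [0,0,0,0,0,0],
  ],
)

```text
time: 17.45
ee_pos: [0.5466, 0.0588, 0.0548]
eef_rot: [0.834, 0.551, -0.0, 0.0]
ft_force: [-0.7, 0.5, 0.3]
width: 0.0192
grip_force: 45.0
```

```bash
python3 g.py .5475 .0607 .056 67; python3 g.py .5125 .0755 .056 67|tail -1
```

```text
t 17.45 pos [0.5466 0.0588 0.0548] yaw 66.91 tilt z [-0.    -0.001 -1.   ] q [ 0.37  0.43 -0.66  1.82  0.31  0.99 -0.83] F [-0.7  0.5  0.3] w 19.2 g 45.0
-> [0.5475, 0.0607, 0.056, 67.0] shift [ 0.05  0.   -0.03] turn [-0.    0.   -0.01]
-> [0.5125, 0.0755, 0.056, 67.0] shift [ 0.05 -0.95 -0.03] turn [-0.    0.   -0.01]
```

Call:
carry_out(
  moves=[
    [0.03,-0.3,0,0,0,0],
    [0,-0.35,0,0,0,0],
    [0,-0.3,0,0,0,0],
    [0,0,0,0,0,0],
  ],
)

```text
time: 17.95
ee_pos: [0.5113, 0.0761, 0.0551]
eef_rot: [0.834, 0.552, -0.0, 0.0]
ft_force: [-0.6, 0.5, -0.8]
width: 0.0196
grip_force: 45.0
```

Call:
carry_out(
  moves=[
    [-0.25,0,0,0,0,0],
    [-0.25,0,0,0,0,0],
    [-0.25,0,0,0,0,0],
    [-0.25,0,0,0,0,0],
    [-0.25,0,0,0,0,0],
    [-0.25,0,0,0,0,0],
  ],
)

```text
time: 18.7
ee_pos: [0.4886, 0.0198, 0.055]
eef_rot: [0.834, 0.552, 0.0, 0.0]
ft_force: [1.8, 2.6, -1.7]
width: 0.0196
grip_force: 45.0
```

Pull force ~3 N: it is hooked. Continue.

Call:
carry_out(
  moves=[
    [-0.3,0,0,0,0,0],
    [-0.3,0,0,0,0,0],
    [-0.3,0,0,0,0,0],
    [-0.3,0,0,0,0,0],
    [-0.3,0,0,0,0,0],
    [-0.3,0,0,0,0,0],
    [-0.3,0,0,0,0,0],
    [-0.3,0,0,0,0,0],
    [-0.25,0,0,0,0,0],
    [-0.2,0,0,0,0,0],
    [0,0,0,0,0,0],
    [0,0,0,0,0,0],
  ],
)

```text
time: 20.2
ee_pos: [0.444, -0.0845, 0.0548]
eef_rot: [0.834, 0.552, -0.0, -0.0]
ft_force: [-0.1, 0.2, -1.2]
width: 0.0196
grip_force: 45.0
```

```bash
cat >> look.py <<'E'
L=np.array([.541,.1732]); xw=np.array([.3907,.9205]); yw=np.array([-.9205,.3907])
def drawer(n="top"):
    c,W,(X,Y,Z),_=look(n); a=(X-L[0])*xw[0]+(Y-L[1])*xw[1]; b=(X-L[0])*yw[0]+(Y-L[1])*yw[1]
    m=(abs(Z-.062)<.01)&(a<-.02)&(a>-.2)&(abs(b)<.12)&(abs(b)>.035); k=a[m]
    print("drawer",n,m.sum(),"front panel x from ledge",np.percentile(k,[5,50,95]).round(4) if m.any() else "-")
    return c
E
python3 g.py .45 -.08 .055 67; python3 -c "
from look import *
drawer('scene');c=drawer(); cv2.imwrite('pics/t3.png',cv2.resize(c['pixels'][100:320,60:400,::-1],(680,440),interpolation=cv2.INTER_CUBIC))"
```

```text
t 20.2 pos [ 0.444  -0.0845  0.0548] yaw 66.97 tilt z [-0. -0. -1.] q [ 0.69  0.21 -0.64  2.07  0.16  0.91 -0.44] F [-0.1  0.2 -1.2] w 19.6 g 45.0
-> [0.45, -0.08, 0.055, 67.0] shift [ 0.16  0.1  -0.  ] turn [-0.  0. -0.]
drawer scene 292 front panel x from ledge [-0.1228 -0.1189 -0.0216]
drawer top 165 front panel x from ledge [-0.1249 -0.1217 -0.023 ]
```

View pics/t3.png

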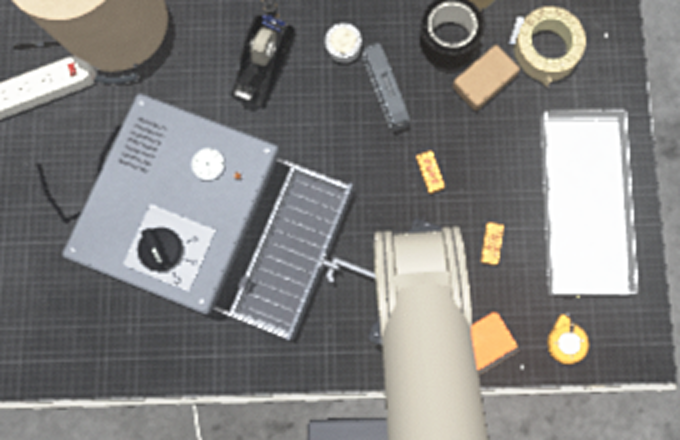

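The drawer is out, its front at top-view crop (320,260), and the die near (490,245) is clear. A small extra pull, then unhook sideways, lift and go back to the tray.

Call:
carry_out(
  moves=[
    [-0.15,0,0,0,0,0],
    [0,0,0,0,0,0],
    [0.3,0,0,0,0,0],
    [0.05,0.4,0,0,0,0],
    [0,0.4,0,0,0,0],
    [0,0.35,0,0,0,0],
    [0,0,-0.6,0,0,0],
    [0,0,-1,0,0,0],
    [0,0,-1,0,0,0],
    [0,0,-1,0,0,0],
    [0,0,0,0,0,0],
  ],
)

```text
time: 21.68
ee_pos: [0.4915, -0.095, 0.2019]
eef_rot: [0.834, 0.552, 0.002, 0.002]
ft_force: [0.9, -0.7, -1.7]
width: 0.0195
grip_force: 45.0
```

```bash
python3 g.py .5686 -.3831 .20 67 .5686 -.3831 .20 4.8; python3 -c "
from look import *
drawer('scene');drawer();dies()"
```

```text
t 21.68 pos [ 0.4915 -0.095   0.2019] yaw 66.97 tilt z [ 0.005 -0.002 -1.   ] q [ 0.71  0.13 -0.65  1.81  0.08  1.23 -0.37] F [ 0.9 -0.7 -1.7] w 19.5 g 45.0
-> [0.5686, -0.3831, 0.2, 67.0] shift [-5.88  4.59  0.05] turn [ 0.04 -0.   -0.  ]
-> [0.5686, -0.3831, 0.2, 4.8] shift [0. 0. 0.] turn [0.   0.   7.78]
drawer scene 311 front panel x from ledge [-0.1277 -0.1232 -0.0251]
drawer top 153 front panel x from ledge [-0.1292 -0.1258 -0.0282]
die 110 307 220 z 0.024 (array([ 516.4, -220.9,   68.2,   19.4]), -3.1)
die 213 309 268 z 0.008 (array([ 369. , -225.5,   75.3,   41.5]), -1.6)
die 169 339 269 z 0.02 (array([ 363. , -311.6,   75. ,   36.4]), 1.6)
```

Call:
carry_out(
  moves=[
    [-0.98,0.76,0,0,0,0],
    [-0.98,0.76,0,0,0,0],
    [-0.98,0.76,0,0,0,0],
    [-0.98,0.76,0,0,0,0],
    [-0.98,0.76,0,0,0,0],
    [-0.98,0.78,0,0,0,0],
    [0,0,0,0,0,0.9],
    [0,0,0,0,0,0.9],
    [0,0,0,0,0,0.9],
    [0,0,0,0,0,0.9],
    [0,0,0,0,0,0.9],
    [0,0,0,0,0,0.9],
    [0,0,0,0,0,0.9],
    [0,0,0,0,0,0.9],
    [0,0,0,0,0,0.6],
    [0,0,0,0,0,0],
  ],
)

```text
time: 23.82
ee_pos: [0.5657, -0.3828, 0.197]
eef_rot: [0.999, 0.04, -0.001, -0.001]
ft_force: [-0.1, 0.2, -0.4]
width: 0.0196
grip_force: 45.0
```

```bash
python3 g.py .5686 -.3831 .06 4.8  .5686 -.3831 .025 4.8
```

```text
t 23.82 pos [ 0.5657 -0.3828  0.197 ] yaw 4.61 tilt z [-0.002  0.001 -1.   ] q [ 0.73  0.5  -0.29  1.33  0.14  1.34 -1.05] F [-0.1  0.2 -0.4] w 19.6 g 45.0
-> [0.5686, -0.3831, 0.06, 4.8] shift [0.07 0.01 3.43] turn [-0.01  0.02 -0.02]
-> [0.5686, -0.3831, 0.025, 4.8] shift [0.   0.   0.87] turn [0. 0. 0.]
```

Call:
carry_out(
  moves=[
    [0,0,1,0,0,0],
    [0,0,1,0,0,0],
    [0,0,1,0,0,0],
    [0,0,0.5,0,0,0],
    [0,0,0.4,0,0,0],
    [0,0,0.25,0,0,0],
    [0,0,0.15,0,0,0],
    [0,0,0,0,0,0],
  ],
)

```text
time: 24.82
ee_pos: [0.5663, -0.3833, 0.0272]
eef_rot: [0.999, 0.04, 0.0, 0.0]
ft_force: [-0.2, -1.0, -0.5]
width: 0.0195
grip_force: 45.0
```

Call:
carry_out(
  moves=[
    [0,0,0,0,0,0],
    [0,0,0,0,0,0],
    [0,0,0,0,0,0],
    [0,0,0,0,0,0],
    [0,0,-0.7,0,0,0],
    [0,0,-1,0,0,0],
    [0,0,-1,0,0,0],
    [0,0,-1,0,0,0],
    [0,0,0,0,0,0],
  ],
  fingers=50,
)

```text
time: 25.95
ee_pos: [0.5678, -0.384, 0.1792]
eef_rot: [0.999, 0.04, 0.003, 0.002]
ft_force: [0.2, -0.1, -0.4]
width: 0.0498
grip_force: 0.0
```

```bash
python3 g.py; python3 -c "
from look import *
c=dies(); cv2.imwrite('pics/t4.png',cv2.resize(c['pixels'][100:320,60:400,::-1],(680,440),interpolation=cv2.INTER_CUBIC))"
```

```text
t 25.95 pos [ 0.5678 -0.384   0.1792] yaw 4.56 tilt z [ 0.006 -0.004 -1.   ] q [ 0.73  0.51 -0.29  1.35  0.14  1.3  -1.05] F [ 0.2 -0.1 -0.4] w 49.8 g 0.0
die 189 274 185 z 0.024 (array([ 638.4, -118.4,   69. ,   30. ]), 17.5)
die 192 305 221 z 0.024 (array([ 516.9, -213.5,   68.5,   29.3]), -11.9)
die 196 277 230 z 0.024 (array([ 490.3, -121.3,   67.8,   28.9]), -2.4)
die 709 299 271 z 0.009 (array([ 358.2, -187.1,  104.1,   68.8]), -61.3)
die 180 339 269 z 0.019 (array([ 363. , -310.5,   75. ,   38.5]), 1.3)
```

View pics/t4.png

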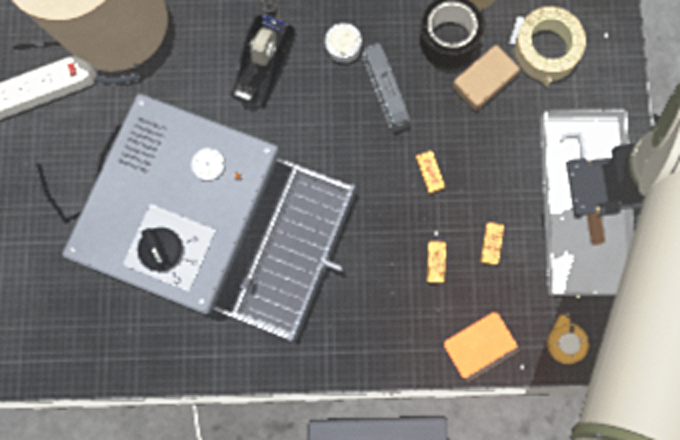

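The hook lies in the tray again, the drawer is out, and the three dies sit at (430,172), (492,243) and (436,262) in the crop. Fetching die A.

```bash
python3 g.py .517 -.2135 .18 -11.9 .517 -.2135 .017 -11.9 .517 -.2135 .18 67 .5803 .0739 .15 67 .5803 .0739 .04 67
```

```text
t 26.0 pos [ 0.5668 -0.3836  0.1767] yaw 4.57 tilt z [ 0.003 -0.002 -1.   ] q [ 0.73  0.51 -0.29  1.35  0.14  1.3  -1.05] F [ 0.3 -0.6 -0.1] w 49.9 g 0.0
-> [0.517, -0.2135, 0.18, -11.9] shift [-2.1  -3.9  -0.08] turn [ 0.01 -0.02  2.06]
-> [0.517, -0.2135, 0.017, -11.9] shift [0.   0.   4.07] turn [0. 0. 0.]
-> [0.517, -0.2135, 0.18, 67.0] shift [ 0.    0.   -4.07] turn [ 0.    0.   -9.86]
-> [0.5803, 0.0739, 0.15, 67.0] shift [ 7.23 -1.35  0.75] turn [0. 0. 0.]
-> [0.5803, 0.0739, 0.04, 67.0] shift [0.   0.   2.75] turn [0. 0. 0.]
```

Call:
carry_out(
  moves=[
    [0,0,0,0,0,0.7],
    [0,0,0,0,0,0.7],
    [0,0,0,0,0,0.66],
    [-0.5,-1,0,0,0,0],
    [-0.5,-1,0,0,0,0],
    [-0.5,-1,0,0,0,0],
    [-0.6,-0.9,0,0,0,0],
    [0,0,1,0,0,0],
    [0,0,1,0,0,0],
    [0,0,0,0,0,0],
  ],
)

```text
time: 27.25
ee_pos: [0.5135, -0.2123, 0.0915]
eef_rot: [0.995, -0.104, -0.003, -0.001]
ft_force: [-1.2, -0.5, 0.7]
width: 0.0502
grip_force: 0.0
```

```bash
python3 g.py .517 -.2135 .017 -11.9
```

```text
t 27.25 pos [ 0.5135 -0.2123  0.0915] yaw -11.9 tilt z [-0.007  0.003 -1.   ] q [ 0.58  0.33 -0.31  1.79  0.12  1.04 -1.56] F [-1.2 -0.5  0.7] w 50.2 g 0.0
-> [0.517, -0.2135, 0.017, -11.9] shift [0.09 0.01 1.86] turn [-0.01  0.05 -0.  ]
```

Call:
carry_out(
  moves=[
    [0.05,0,0.7,0,0,0],
    [0,0,0.7,0,0,0],
    [0,0,0.4,0,0,0],
    [0,0,0.1,0,0,0],
    [0,0,0,0,0,0],
  ],
)

```text
time: 27.88
ee_pos: [0.5187, -0.2139, 0.0198]
eef_rot: [0.995, -0.104, 0.0, 0.0]
ft_force: [-0.2, 0.2, -0.2]
width: 0.0498
grip_force: 0.0
```

Call:
carry_out(
  moves=[
    [0,0,0,0,0,0],
    [0,0,0,0,0,0],
    [0,0,0,0,0,0],
    [0,0,0,0,0,0],
    [0,0,0,0,0,0],
  ],
  fingers=0,
  force=45,
)

```text
time: 28.5
ee_pos: [0.5183, -0.2141, 0.0193]
eef_rot: [0.995, -0.104, 0.0, 0.0]
ft_force: [-1.7, -1.3, 5.1]
width: 0.0257
grip_force: 45.0
```

Call:
carry_out(
  moves=[
    [0,0,-0.6,0,0,0],
    [0,0,-1,0,0,0],
    [0,0,-1,0,0,0],
    [0,0,-0.9,0,0,-0.9],
    [0,0,0,0,0,-0.9],
    [0,0,0,0,0,-0.9],
    [0,0,0,0,0,-0.9],
    [0,0,0,0,0,-0.9],
    [0,0,0,0,0,-0.9],
    [0,0,0,0,0,-0.9],
    [0,0,0,0,0,-0.9],
    [0,0,0,0,0,-0.9],
    [0,0,0,0,0,-0.9],
    [0,0,0,0,0,-0.86],
    [0,0,0,0,0,0],
  ],
)

```text
time: 30.38
ee_pos: [0.5178, -0.2134, 0.1584]
eef_rot: [0.834, 0.551, -0.0, -0.001]
ft_force: [0.5, -0.4, -1.3]
width: 0.0257
grip_force: 45.0
```

```bash
python3 g.py .5803 .0739 .12 67 .5803 .0739 .04 67
```

```text
t 30.38 pos [ 0.5178 -0.2134  0.1584] yaw 66.93 tilt z [-0.001  0.001 -1.   ] q [ 0.73  0.29 -0.5   1.71  0.15  1.18 -0.21] F [ 0.5 -0.4 -1.3] w 25.7 g 45.0
-> [0.5803, 0.0739, 0.12, 67.0] shift [ 7.22 -1.37  0.96] turn [-0.01 -0.   -0.01]
-> [0.5803, 0.0739, 0.04, 67.0] shift [0. 0. 2.] turn [0. 0. 0.]
```

Call:
carry_out(
  moves=[
    [0.95,-0.17,0,0,0,0],
    [0.95,-0.17,0,0,0,0],
    [0.95,-0.17,0,0,0,0],
    [0.95,-0.17,0,0,0,0],
    [0.95,-0.17,0,0,0,0],
    [0.95,-0.17,0,0,0,0],
    [0.95,-0.17,0,0,0,0],
    [0.57,-0.18,0.3,0,0,0],
    [0,0,0.7,0,0,0],
    [0,0,0.7,0,0,0],
    [0,0,0,0,0,0],
  ],
)

```text
time: 31.75
ee_pos: [0.579, 0.0734, 0.0888]
eef_rot: [0.835, 0.551, -0.002, -0.001]
ft_force: [-0.5, -0.3, -1.2]
width: 0.0256
grip_force: 45.0
```

```bash
python3 g.py .5803 .0739 .041 67
```

```text
t 31.75 pos [0.579  0.0734 0.0888] yaw 66.85 tilt z [-0.005 -0.    -1.   ] q [ 0.29  0.44 -0.61  1.71  0.28  1.08 -0.81] F [-0.5 -0.3 -1.2] w 25.6 g 45.0
-> [0.5803, 0.0739, 0.041, 67.0] shift [0.03 0.02 1.19] turn [-0.03  0.01 -0.02]
```

Call:
carry_out(
  moves=[
    [0,0,0.6,0,0,0],
    [0,0,0.35,0,0,0],
    [0,0,0.2,0,0,0],
    [0,0,0.05,0,0,0],
    [0,0,0,0,0,0],
  ],
)

```text
time: 32.38
ee_pos: [0.581, 0.0736, 0.0434]
eef_rot: [0.834, 0.552, 0.0, 0.0]
ft_force: [0.3, -0.6, -1.9]
width: 0.026
grip_force: 45.0
```

Call:
carry_out(
  moves=[
    [0,0,0,0,0,0],
    [0,0,0,0,0,0],
    [0,0,0,0,0,0],
    [0,0,-0.6,0,0,0],
    [0,0,-1,0,0,0],
    [0,0,-1,0,0,0],
    [0,0,0,0,0,0],
  ],
  fingers=50,
)

```text
time: 33.25
ee_pos: [0.5825, 0.0741, 0.1504]
eef_rot: [0.834, 0.552, 0.002, 0.001]
ft_force: [1.1, -0.4, -0.6]
width: 0.0499
grip_force: 0.0
```

```bash
python3 g.py .638 -.1185 .14 67 .638 -.1185 .14 17.5 .638 -.1185 .017 17.5; python3 -c "
from look import *
dies()"
```

```text
t 33.25 pos [0.5825 0.0741 0.1504] yaw 66.97 tilt z [ 0.006  0.    -1.   ] q [ 0.31  0.38 -0.64  1.65  0.24  1.19 -0.78] F [ 1.1 -0.4 -0.6] w 49.9 g 0.0
-> [0.638, -0.1185, 0.14, 67.0] shift [-3.89  3.16  0.26] turn [ 0.04 -0.02 -0.  ]
-> [0.638, -0.1185, 0.14, 17.5] shift [0. 0. 0.] turn [0.   0.   6.19]
-> [0.638, -0.1185, 0.017, 17.5] shift [0.   0.   3.08] turn [0. 0. 0.]
die 187 274 185 z 0.024 (array([ 638.5, -118.5,   69.2,   29.3]), 16.0)
die 195 277 230 z 0.024 (array([ 490.3, -121.3,   67.8,   28.9]), -2.4)
die 707 299 271 z 0.008 (array([ 358.3, -187.1,  103.6,   68.8]), -60.9)
die 170 339 269 z 0.02 (array([ 363. , -311.6,   74.9,   36.7]), 1.9)
```

Call:
carry_out(
  moves=[
    [-0.97,0.79,0,0,0,0],
    [-0.97,0.79,0,0,0,0],
    [-0.97,0.79,0,0,0,0],
    [-0.97,0.79,0,0,0,0],
    [0,0,0,0,0,0.9],
    [0,0,0,0,0,0.9],
    [0,0,0,0,0,0.9],
    [0,0,0,0,0,0.9],
    [0,0,0,0,0,0.9],
    [0,0,0,0,0,0.9],
    [0,0,0,0,0,0.85],
    [0,0,1,0,0,0],
    [0,0,0.8,0,0,0],
    [0,0,0,0,0,0],
    [0,0,0,0,0,0],
  ],
)

```text
time: 35.17
ee_pos: [0.6366, -0.1187, 0.0756]
eef_rot: [0.989, 0.148, 0.0, 0.0]
ft_force: [0.4, -0.9, 0.3]
width: 0.0501
grip_force: 0.0
```

```bash
python3 g.py .6385 -.1185 .017 17; python3 -c "
from look import *
dies()"
```

```text
t 35.17 pos [ 0.6366 -0.1187  0.0756] yaw 16.97 tilt z [ 0.  0. -1.] q [ 0.4   0.54 -0.38  1.55  0.21  1.09 -1.31] F [ 0.4 -0.9  0.3] w 50.1 g 0.0
-> [0.6385, -0.1185, 0.017, 17.0] shift [0.05 0.01 1.47] turn [ 0. -0. -0.]
die 180 215 203 z 0.044 (array([579.5,  74. ,  67.5,  28.2]), 66.5)
die 169 339 269 z 0.02 (array([ 363. , -311.6,   75. ,   36.4]), 1.6)
```

Call:
carry_out(
  moves=[
    [0,0,0.7,0,0,0],
    [0,0,0.5,0,0,0],
    [0,0,0.28,0,0,0],
    [0,0,0,0,0,0],
  ],
)

```text
time: 35.72
ee_pos: [0.6365, -0.1187, 0.0157]
eef_rot: [0.989, 0.148, 0.0, 0.0]
ft_force: [-0.3, 0.8, -0.6]
width: 0.0502
grip_force: 0.0
```

Call:
carry_out(
  moves=[
    [0,0,0,0,0,0],
    [0,0,0,0,0,0],
    [0,0,0,0,0,0],
    [0,0,0,0,0,0],
    [0,0,0,0,0,0],
  ],
  fingers=0,
)

```text
time: 36.35
ee_pos: [0.6365, -0.1191, 0.016]
eef_rot: [0.989, 0.147, 0.0, 0.0]
ft_force: [-0.3, -1.3, 2.0]
width: 0.0255
grip_force: 45.0
```

Call:
carry_out(
  moves=[
    [0,0,-0.6,0,0,0],
    [0,0,-1,0,0,0],
    [0,0,-1,0,0,0],
    [0,0,-0.6,0,0,-0.9],
    [0,0,0,0,0,-0.9],
    [0,0,0,0,0,-0.9],
    [0,0,0,0,0,-0.9],
    [0,0,0,0,0,-0.9],
    [0,0,0,0,0,-0.9],
    [0,0,0,0,0,-0.85],
    [0,0,0,0,0,0],
  ],
)

```text
time: 37.72
ee_pos: [0.6359, -0.1185, 0.1432]
eef_rot: [0.834, 0.551, -0.0, -0.001]
ft_force: [0.1, -0.0, -2.0]
width: 0.0254
grip_force: 45.0
```

```bash
python3 g.py .5113 .1032 .09 67 .5113 .1032 .041 67
```

```text
t 37.73 pos [ 0.6359 -0.1185  0.1432] yaw 66.94 tilt z [-0.001  0.001 -1.   ] q [ 0.51  0.5  -0.54  1.49  0.27  1.23 -0.47] F [ 0.1 -0.  -2. ] w 25.4 g 45.0
-> [0.5113, 0.1032, 0.09, 67.0] shift [ 3.88 -5.03  1.33] turn [-0.01 -0.   -0.01]
-> [0.5113, 0.1032, 0.041, 67.0] shift [0.   0.   1.22] turn [0. 0. 0.]
```

Call:
carry_out(
  moves=[
    [0.78,-1,0,0,0,0],
    [0.78,-1,0,0,0,0],
    [0.78,-1,0,0,0,0],
    [0.78,-1,0,0,0,0],
    [0.76,-1,0,0,0,0],
    [0,-0.03,0.7,0,0,0],
    [0,0,0.7,0,0,0],
    [0,0,0.5,0,0,0],
    [0,0,0.4,0,0,0],
    [0,0,0,0,0,0],
    [0,0,0,0,0,0],
  ],
)

```text
time: 39.1
ee_pos: [0.5124, 0.103, 0.0524]
eef_rot: [0.834, 0.552, 0.0, 0.0]
ft_force: [-0.6, 0.4, -2.5]
width: 0.0257
grip_force: 45.0
```

```bash
python3 g.py .5113 .1032 .038 67
```

```text
t 39.1 pos [0.5124 0.103  0.0524] yaw 66.94 tilt z [ 0.001  0.    -1.   ] q [ 0.28  0.37 -0.66  1.9   0.28  0.96 -0.9 ] F [-0.6  0.4 -2.5] w 25.7 g 45.0
-> [0.5113, 0.1032, 0.038, 67.0] shift [-0.01 -0.03  0.36] turn [ 0.01 -0.   -0.01]
```

Call:
carry_out(
  moves=[
    [0,0,0.22,0,0,0],
    [0,0,0.12,0,0,0],
    [0,0,0,0,0,0],
  ],
)

```text
time: 39.48
ee_pos: [0.5116, 0.1027, 0.0377]
eef_rot: [0.834, 0.552, -0.0, -0.0]
ft_force: [-0.3, -0.5, -1.5]
width: 0.0253
grip_force: 45.0
```

Call:
carry_out(
  moves=[
    [0,0,0,0,0,0],
    [0,0,0,0,0,0],
    [0,0,0,0,0,0],
    [0,0,-0.6,0,0,0],
    [0,0,-1,0,0,0],
    [0,0,-1,0,0,0],
    [0,0,0,0,0,0],
  ],
  fingers=50,
)

```text
time: 40.35
ee_pos: [0.5137, 0.1034, 0.1452]
eef_rot: [0.834, 0.552, 0.002, 0.001]
ft_force: [-0.9, -1.2, -0.2]
width: 0.0502
grip_force: 0.0
```

```bash
python3 g.py .490 -.121 .14 67 .490 -.121 .14 -2.4 .490 -.121 .017 -2.4; python3 -c "
from look import *
dies()"
```

```text
t 40.35 pos [0.5137 0.1034 0.1452] yaw 66.96 tilt z [ 0.006  0.    -1.   ] q [ 0.33  0.25 -0.7   1.82  0.18  1.13 -0.83] F [-0.9 -1.2 -0.2] w 50.2 g 0.0
-> [0.49, -0.121, 0.14, 67.0] shift [-5.4   1.65  0.13] turn [ 0.04 -0.02 -0.  ]
-> [0.49, -0.121, 0.14, -2.4] shift [0. 0. 0.] turn [0.   0.   8.67]
-> [0.49, -0.121, 0.017, -2.4] shift [0.   0.   3.08] turn [0. 0. 0.]
die 196 277 230 z 0.024 (array([ 490.3, -121.3,   67.8,   28.9]), -2.4)
die 706 299 271 z 0.008 (array([ 358.3, -187.2,  103.8,   68.8]), -60.9)
die 169 339 269 z 0.019 (array([ 363. , -311.7,   75. ,   36.2]), 1.3)
```

Call:
carry_out(
  moves=[
    [-0.98,0.3,0,0,0,0],
    [-0.98,0.3,0,0,0,0],
    [-0.98,0.3,0,0,0,0],
    [-0.98,0.3,0,0,0,0],
    [-0.98,0.3,0,0,0,0],
    [-0.5,0.15,0,0,0,0.9],
    [0,0,0,0,0,0.9],
    [0,0,0,0,0,0.9],
    [0,0,0,0,0,0.9],
    [0,0,0,0,0,0.9],
    [0,0,0,0,0,0.9],
    [0,0,0,0,0,0.9],
    [0,0,0,0,0,0.9],
    [0,0,0,0,0,0.9],
    [0,0,0.8,0,0,0.57],
    [0,0,0.9,0,0,0],
    [0,0,0,0,0,0],
    [0,0,0,0,0,0],
  ],
)

```text
time: 42.65
ee_pos: [0.4884, -0.1217, 0.0747]
eef_rot: [1.0, -0.021, 0.0, -0.0]
ft_force: [-0.4, -0.9, -0.3]
width: 0.0498
grip_force: 0.0
```

```bash
python3 g.py .4903 -.1213 .017 -2.4; python3 -c "
from look import *
dies()"
```

```text
t 42.65 pos [ 0.4884 -0.1217  0.0747] yaw -2.38 tilt z [ 0.  0. -1.] q [ 0.54  0.26 -0.43  1.94  0.13  0.97 -1.56] F [-0.4 -0.9 -0.3] w 49.8 g 0.0
-> [0.4903, -0.1213, 0.017, -2.4] shift [ 0.05 -0.01  1.44] turn [-0. -0.  0.]
die 182 215 203 z 0.044 (array([579.5,  74. ,  67.5,  28.2]), 66.5)
die 181 206 225 z 0.045 (array([511.7, 106.5,  67.5,  27.5]), 67.4)
die 171 339 269 z 0.02 (array([ 363. , -311.6,   75. ,   36.4]), 1.6)
```

Call:
carry_out(
  moves=[
    [0.05,0,0.7,0,0,0],
    [0,0,0.5,0,0,0],
    [0,0,0.24,0,0,0],
    [0,0,0,0,0,0],
  ],
)

```text
time: 43.2
ee_pos: [0.4903, -0.1219, 0.017]
eef_rot: [1.0, -0.021, 0.0, 0.0]
ft_force: [-0.1, -0.2, 0.0]
width: 0.0499
grip_force: 0.0
```

Call:
carry_out(
  moves=[
    [0,0,0,0,0,0],
    [0,0,0,0,0,0],
    [0,0,0,0,0,0],
    [0,0,0,0,0,0],
    [0,0,0,0,0,0],
  ],
  fingers=0,
)

```text
time: 43.82
ee_pos: [0.4904, -0.1223, 0.017]
eef_rot: [1.0, -0.021, 0.0, 0.0]
ft_force: [-0.7, -1.2, 5.0]
width: 0.0256
grip_force: 44.8
```

Call:
carry_out(
  moves=[
    [0,0,-0.6,0,0,0],
    [0,0,-1,0,0,0],
    [0,0,-1,0,0,0],
    [0,0,-0.6,0,0,-0.9],
    [0,0,0,0,0,-0.9],
    [0,0,0,0,0,-0.9],
    [0,0,0,0,0,-0.9],
    [0,0,0,0,0,-0.9],
    [0,0,0,0,0,-0.9],
    [0,0,0,0,0,-0.9],
    [0,0,0,0,0,-0.9],
    [0,0,0,0,0,-0.9],
    [0,0,0,0,0,-0.57],
    [0,0,0,0,0,0],
  ],
)

```text
time: 45.58
ee_pos: [0.4897, -0.1217, 0.1441]
eef_rot: [0.834, 0.552, -0.0, -0.0]
ft_force: [-0.5, -0.1, -1.8]
width: 0.0258
grip_force: 44.8
```

```bash
python3 g.py .4423 .1325 .09 67 .4423 .1325 .04 67
```

```text
t 45.58 pos [ 0.4897 -0.1217  0.1441] yaw 66.94 tilt z [-0.001  0.    -1.   ] q [ 0.67  0.19 -0.56  1.86  0.11  1.12 -0.34] F [-0.5 -0.1 -1.8] w 25.8 g 44.8
-> [0.4423, 0.1325, 0.09, 67.0] shift [ 5.39 -3.57  1.35] turn [-0.01 -0.   -0.01]
-> [0.4423, 0.1325, 0.04, 67.0] shift [0.   0.   1.25] turn [0. 0. 0.]
```

Call:
carry_out(
  moves=[
    [0.9,-0.6,0,0,0,0],
    [0.9,-0.6,0,0,0,0],
    [0.9,-0.6,0,0,0,0],
    [0.9,-0.6,0,0,0,0],
    [0.9,-0.6,0,0,0,0],
    [0.89,-0.57,0,0,0,0],
    [0,0,0.7,0,0,0],
    [0,0,0.7,0,0,0],
    [0,0,0.5,0,0,0],
    [0,0,0.4,0,0,0],
    [0,0,0,0,0,0],
    [0,0,0,0,0,0],
  ],
)

```text
time: 47.08
ee_pos: [0.4435, 0.1326, 0.0532]
eef_rot: [0.834, 0.552, 0.0, 0.0]
ft_force: [0.2, 0.7, -1.6]
width: 0.0254
grip_force: 44.8
```

```bash
python3 g.py .4423 .1325 .039 67
```

```text
t 47.08 pos [0.4435 0.1326 0.0532] yaw 66.94 tilt z [ 0.001  0.    -1.   ] q [ 0.31  0.26 -0.76  2.04  0.23  0.92 -0.97] F [ 0.2  0.7 -1.6] w 25.4 g 44.8
-> [0.4423, 0.1325, 0.039, 67.0] shift [-0.01 -0.03  0.35] turn [ 0.   -0.   -0.01]
```

Call:
carry_out(
  moves=[
    [0,0,0.22,0,0,0],
    [0,0,0.12,0,0,0],
    [0,0,0,0,0,0],
  ],
)

```text
time: 47.45
ee_pos: [0.4427, 0.1323, 0.0385]
eef_rot: [0.834, 0.552, -0.0, -0.0]
ft_force: [-0.3, -0.6, -2.0]
width: 0.0254
grip_force: 44.8
```

Call:
carry_out(
  moves=[
    [0,0,0,0,0,0],
    [0,0,0,0,0,0],
    [0,0,0,0,0,0],
    [0,0,-0.6,0,0,0],
    [0,0,-1,0,0,0],
    [0,0,-1,0,0,0],
    [-1,0,0,0,0,0],
    [-1,0,0,0,0,0],
    [-1,0,0,0,0,0],
    [0,0,0,0,0,0],
  ],
  fingers=50,
)

```text
time: 48.7
ee_pos: [0.3953, 0.0195, 0.143]
eef_rot: [0.835, 0.55, -0.0, 0.001]
ft_force: [0.8, 1.2, 0.5]
width: 0.0497
grip_force: 0.0
```

```bash
python3 g.py; python3 -c "
from look import *
c=dies(); drawer('scene'); knob('scene'); cv2.imwrite('pics/t5.png',cv2.resize(c['pixels'][100:320,60:400,::-1],(680,440),interpolation=cv2.INTER_CUBIC))
d=np.array([.5113,.1032])
for p in ((.5795,.074),(.5117,.1065)): print((np.array(p)-d)@xw,(np.array(p)-d)@yw)"
```

```text
t 48.7 pos [0.3953 0.0195 0.143 ] yaw 66.72 tilt z [ 0.    -0.002 -1.   ] q [ 0.56 -0.08 -0.68  2.11 -0.05  1.09 -0.51] F [0.8 1.2 0.5] w 49.7 g 0.0
die 182 215 203 z 0.045 (array([579.1,  74.1,  67.5,  28.8]), 66.4)
die 181 206 225 z 0.045 (array([511.7, 106.5,  67.5,  27.5]), 67.4)
die 706 299 271 z 0.009 (array([ 358.3, -187.2,  103.8,   68.8]), -61.3)
die 171 339 269 z 0.02 (array([ 362.9, -311.7,   75.1,   36.9]), 2.3)
drawer scene 308 front panel x from ledge [-0.1279 -0.1232 -0.0253]
knob scene 301 (array([512.1, 297. ,  57.3,  17.6]), 27.6) 0.15237849827148936
-0.00023285999999998804 -0.07418654000000004
0.0031939300000000236 0.0009211099999999373
```

View pics/t5.png

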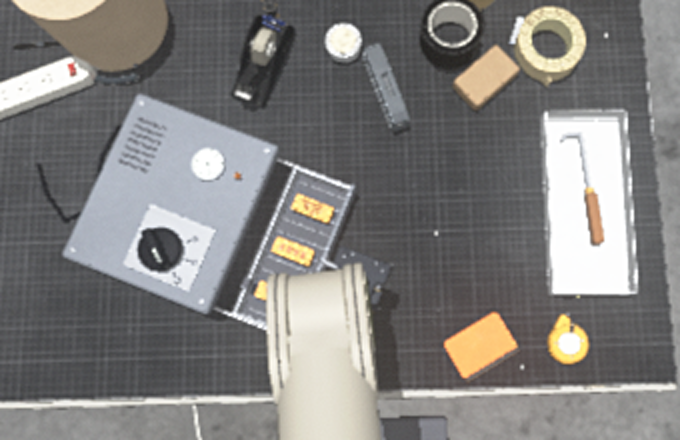

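All three dies lie in separate slots, and the hook and the other things are in place. Now the finger push: move in front of the eye, close, and tilt the tips forward.

```bash
python3 g.py .455 -.029 .143 67
```

```text
t 48.85 pos [0.3964 0.0226 0.1432] yaw 67.0 tilt z [ 0.001 -0.    -1.   ] q [ 0.55 -0.07 -0.69  2.11 -0.05  1.09 -0.51] F [-1.1  0.1  0.6] w 50.4 g 0.0
-> [0.455, -0.029, 0.143, 67.0] shift [-0.62  1.85  0.  ] turn [ 0. -0.  0.]
```

Call:
carry_out(
  moves=[
    [-0.32,0.95,0,0,0,0],
    [-0.3,0.9,0,0,0,0],
    [0,0,0,0,0.8,0],
    [0,0,0,0,0.8,0],
    [0,0,0,0,0.8,0],
    [0,0,0,0,0.8,0],
    [0,0,0,0,0.8,0],
    [0,0,0,0,0.8,0],
    [0,0,0,0,0.7,0],
    [0,0,0,0,0,0],
    [0,0,0,0,0,0],
  ],
  fingers=0,
  force=20,
)

```text
time: 50.22
ee_pos: [0.4549, -0.029, 0.1431]
eef_rot: [0.773, 0.512, 0.312, -0.207]
ft_force: [0.4, 0.3, 0.1]
width: 0.0003
grip_force: 0.0
```

```bash
cat > gp.py <<'E'
import sys; from h import *; from bench import read_state
s=read_state(); p=s["ee_pos"]; M=R.from_quat(s["eef_rot"]).as_matrix()
L=np.array([.541,.1732,0]); xw=np.array([.3907,.9205,0]); yw=np.array([-.9205,.3907,0])
print("t",round(s["time"],2),"warmer-rel x,y,z",((p-L)@xw).round(4),((p-L)@yw).round(4),p[2].round(4),"fwd",M[:,2]@xw,"q",s["joint_positions"].round(2),"F",s["ft_force"].round(1),"w",s["width"])
for i in range(1,len(sys.argv)-2,3):
    a,b,z=map(float,sys.argv[i:i+3]); t=L+a*xw+b*yw+[0,0,z]; print(a,b,z,(M.T@(t-p)/.04).round(2)); p=t
E
python3 gp.py -.2 0 .048 -.17 0 .048 -.0046 0 .048
```

```text
t 50.23 warmer-rel x,y,z -0.2198 0.0003 0.1431 fwd 0.6934521577017206 q [ 0.93  0.17 -0.47  2.11 -0.79  1.1   0.52] F [0.4 0.3 0.1] w 0.00028780378771108776
-0.2 0.0 0.048 [-1.29  0.01  2.06]
-0.17 0.0 0.048 [0.54 0.   0.52]
-0.0046 0.0 0.048 [2.98 0.   2.87]
```

Call:
carry_out(
  moves=[
    [-0.43,0,0.7,0,0,0],
    [-0.43,0,0.7,0,0,0],
    [-0.43,0,0.66,0,0,0],
    [0,0,0,0,0,0],
    [0.27,0,0.26,0,0,0],
    [0.27,0,0.26,0,0,0],
    [0.27,0,0.26,0,0,0],
    [0.27,0,0.26,0,0,0],
    [0,0,0,0,0,0],
  ],
)

```text
time: 51.35
ee_pos: [0.4857, 0.0457, 0.0482]
eef_rot: [0.773, 0.513, 0.312, -0.207]
ft_force: [-0.1, -0.5, -0.8]
width: 0.0008
grip_force: 0.0
```

```bash
python3 gp.py -.03 0 .048 -.0046 0 .048; python3 -c "
from look import *
drawer('scene')"
```

```text
t 51.35 warmer-rel x,y,z -0.139 0.0011 0.0482 fwd 0.6950523626759136 q [ 0.81  0.36 -0.55  2.17 -0.88  0.79  0.58] F [-0.1 -0.5 -0.8] w 0.0007797530410929409
-0.03 0.0 0.048 [1.96 0.03 1.9 ]
-0.0046 0.0 0.048 [0.46 0.   0.44]
drawer scene 242 front panel x from ledge [-0.0895 -0.0853 -0.0841]
```

Call:
carry_out(
  moves=[
    [0.25,0,0.24,0,0,0],
    [0.25,0,0.24,0,0,0],
    [0.25,0,0.24,0,0,0],
    [0.25,0,0.24,0,0,0],
    [0.25,0,0.24,0,0,0],
    [0.25,0,0.24,0,0,0],
    [0.25,0,0.24,0,0,0],
    [0.25,0,0.24,0,0,0],
    [0,0,0,0,0,0],
  ],
)

```text
time: 52.52
ee_pos: [0.5292, 0.1478, 0.0487]
eef_rot: [0.772, 0.512, 0.313, -0.207]
ft_force: [-0.9, -0.3, 0.9]
width: 0.0005
grip_force: 0.0
```

```bash
python3 gp.py -.0046 0 .048; python3 -c "
from look import *
c=drawer('scene'); cv2.imwrite('pics/s6.png',cv2.resize(c['pixels'][100:330,60:430,::-1],(740,460),interpolation=cv2.INTER_CUBIC))"
```

```text
t 52.52 warmer-rel x,y,z -0.0279 0.0009 0.0487 fwd 0.6955324091145398 q [ 0.63  0.41 -0.63  2.13 -0.94  0.61  0.45] F [-0.9 -0.3  0.9] w 0.0004739759326466367
-0.0046 0.0 0.048 [0.41 0.02 0.42]
drawer scene 6 front panel x from ledge [-0.0959 -0.0932 -0.0912]
```

View pics/s6.png

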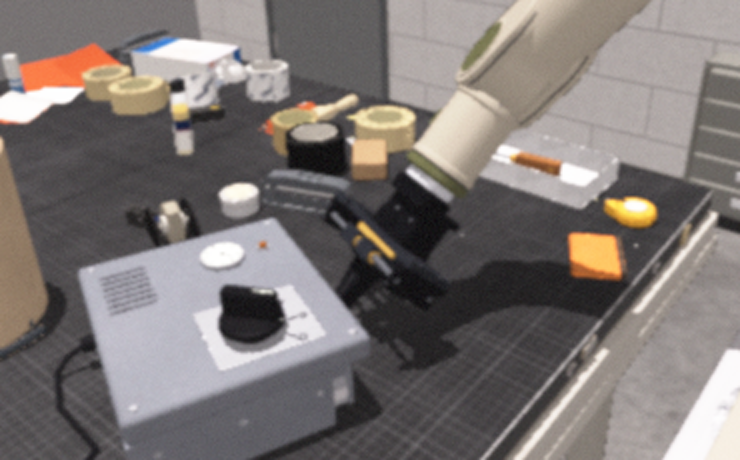

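The scene view shows the tilted fingers reaching under the ledge with room to spare. Pushing on until the stop.

Call:
carry_out(
  moves=[
    [0.13,0,0.13,0,0,0],
    [0.13,0,0.13,0,0,0],
    [0.1,0,0.1,0,0,0],
    [0,0,0,0,0,0],
  ],
)

```text
time: 53.08
ee_pos: [0.5372, 0.1654, 0.048]
eef_rot: [0.773, 0.512, 0.313, -0.207]
ft_force: [-0.6, -0.5, 0.3]
width: 0.0003
grip_force: 0.0
```

```bash
python3 gp.py -.0046 0 .048
```

```text
t 53.08 warmer-rel x,y,z -0.0086 0.0004 0.048 fwd 0.6949349769825383 q [ 0.6   0.42 -0.64  2.12 -0.94  0.58  0.42] F [-0.6 -0.5  0.3] w 0.00031349719246857584
-0.0046 0.0 0.048 [0.07 0.01 0.07]
```

Call:
carry_out(
  moves=[
    [0.06,0,0.06,0,0,0],
    [0.04,0,0.04,0,0,0],
    [0,0,0,0,0,0],
  ],
)

```text
time: 53.45
ee_pos: [0.5394, 0.1701, 0.0478]
eef_rot: [0.773, 0.512, 0.312, -0.207]
ft_force: [-0.7, 0.0, 0.4]
width: 0.0001
grip_force: 0.4
```

```bash
python3 gp.py -.0046 0 .048
```

```text
t 53.45 warmer-rel x,y,z -0.0035 0.0003 0.0478 fwd 0.694686908410755 q [ 0.59  0.42 -0.64  2.12 -0.94  0.57  0.41] F [-0.7  0.   0.4] w 0.00012314531026601033
-0.0046 0.0 0.048 [-0.02  0.01 -0.02]
```

Call:
carry_out(
  moves=[
    [0.05,0,0.05,0,0,0],
    [0.05,0,0.05,0,0,0],
    [0,0,0,0,0,0],
  ],
)

```text
time: 53.82
ee_pos: [0.5408, 0.1726, 0.0468]
eef_rot: [0.774, 0.511, 0.311, -0.206]
ft_force: [-18.6, -20.4, 16.4]
width: 0.0005
grip_force: 13.6
```

```bash
python3 gp.py -.0046 0 .048
```

```text
t 53.83 warmer-rel x,y,z -0.0006 -0.0001 0.0468 fwd 0.6928964949592984 q [ 0.58  0.43 -0.64  2.11 -0.94  0.57  0.4 ] F [-18.6 -20.4  16.4] w 0.0005025330521888475
-0.0046 0.0 0.048 [-0.05 -0.   -0.09]
```

Stop reached (~28 N). Backing off and checking with the wrist camera.

Call:
carry_out(
  moves=[
    [-0.2,0,-0.2,0,0,0],
    [-0.5,0,-0.5,0,0,0],
    [-0.7,0,-0.7,0,0,0],
    [-0.7,0,-0.7,0,0,0],
    [0,0,0,0,0,0],
    [0,0,0,0,0,0],
  ],
)

```text
time: 54.58
ee_pos: [0.4954, 0.0663, 0.0499]
eef_rot: [0.773, 0.512, 0.313, -0.207]
ft_force: [0.0, -0.4, -0.0]
width: 0.0001
grip_force: 0.0
```

```bash
python3 gp.py; python3 -c "
from look import *
c=viewer.camera('wrist'); np.save('w7.npy',c,allow_pickle=True); cv2.imwrite('pics/w7.png',cv2.resize(c['pixels'][:,:,::-1],(720,540)))
# fisheye cloud in warmer frame
v,u=np.mgrid[0:384,0:512]; a=(u-c['cx'])/c['fx'];b=(v-c['cy'])/c['fy'];r=np.hypot(a,b)+1e-9
z=c['range_z']; t=np.tan(np.minimum(r,1.4))/r*z
P=np.stack([a*t,b*t,z],-1)@R.from_quat(c['orientation']).as_matrix().T+c['xyz']
x=(P[...,:2]-L)@xw; y=(P[...,:2]-L)@yw; Z=P[...,2]
for n,m in(('panel',(abs(y)<.11)&(abs(y)>.02)&(Z>.03)&(Z<.055)&(x>-.03)&(x<.1)),('ledge',(abs(y)<.11)&(Z>.08)&(Z<.1)&(abs(x)<.03)),('eye',(abs(y)<.006)&(Z>.033)&(Z<.06)&(x>-.02)&(x<.1))):
    m&=z>0; print(n,m.sum(),np.percentile(x[m],[5,25,50,75,95]).round(4) if m.any() else '')
"
```

```text
t 54.58 warmer-rel x,y,z -0.1162 0.0003 0.0499 fwd 0.6949376436153548 q [ 0.78  0.37 -0.57  2.17 -0.9   0.75  0.55] F [ 0.  -0.4 -0. ] w 8.54528137178383e-05
panel 2902 [0.0412 0.0417 0.0421 0.0425 0.0431]
ledge 7308 [-0.      0.0007  0.0012  0.0017  0.0026]
eye 285 [0.0126 0.0134 0.0143 0.0401 0.0413]
```

View pics/w7.png

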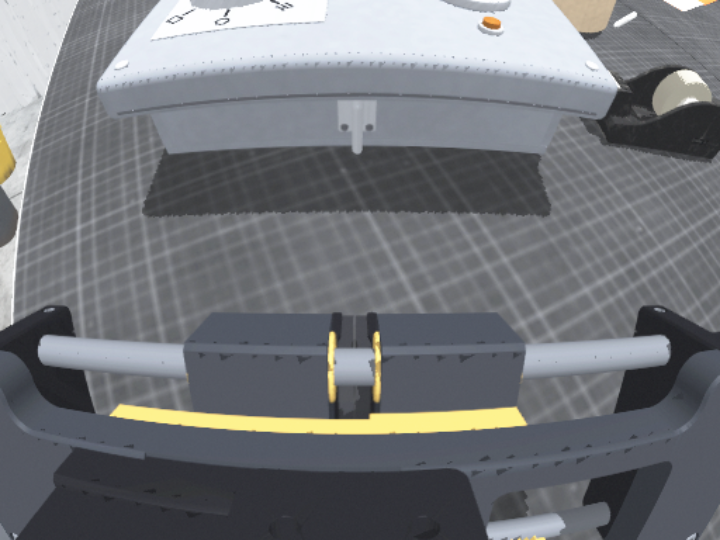

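The wrist view shows the shut drawer, panel 41 mm behind the ledge: fully home. Now the selector.

Call:
carry_out(
  moves=[
    [0.7,0,-0.7,0,0,0],
    [0.7,0,-0.7,0,0,0],
    [0.7,0,-0.7,0,0,0],
    [0.7,0,-0.7,0,0,0],
    [0.5,0,-0.5,0,0,0],
    [0,0,0,0,-0.9,0],
    [0,0,0,0,-0.9,0],
    [0,0,0,0,-0.9,0],
    [0,0,0,0,-0.9,0],
    [0,0,0,0,-0.9,0],
    [0,0,0,0,-0.9,0],
    [0,0,0,0,-0.1,0],
    [0,0,0,0,0,0],
    [0,0,0,0,0,0],
  ],
  fingers=50,
)

```text
time: 56.38
ee_pos: [0.4962, 0.0681, 0.2362]
eef_rot: [0.834, 0.551, 0.0, -0.0]
ft_force: [-0.4, 0.0, -0.4]
width: 0.0498
grip_force: 0.0
```

```bash
python3 g.py .5115 .2955 .2 27 .5115 .2955 .14 27
```

```text
t 56.38 pos [0.4962 0.0681 0.2362] yaw 66.9 tilt z [ 0.     0.001 -1.   ] q [ 0.51  0.12 -0.79  1.75  0.09  1.31 -0.7 ] F [-0.4  0.  -0.4] w 49.8 g 0.0
-> [0.5115, 0.2955, 0.2, 27.0] shift [ 2.92 -4.89  0.9 ] turn [-0.   -0.01  4.99]
-> [0.5115, 0.2955, 0.14, 27.0] shift [0.  0.  1.5] turn [0. 0. 0.]
```

Call:
carry_out(
  moves=[
    [0,0,0,0,0,1],
    [0,0,0,0,0,1],
    [0,0,0,0,0,1],
    [0,0,0,0,0,1],
    [0,0,0,0,0,0.99],
    [0.58,-0.98,0,0,0,0],
    [0.58,-0.98,0,0,0,0],
    [0.58,-0.98,0,0,0,0],
    [0.58,-0.98,0,0,0,0],
    [0.6,-0.97,0,0,0,0],
    [0,0,0.8,0,0,0],
    [0,0,0.4,0,0,0],
    [0,0,0,0,0,0],
    [0,0,0,0,0,0],
  ],
)

```text
time: 58.12
ee_pos: [0.5122, 0.2956, 0.1895]
eef_rot: [0.972, 0.233, 0.001, -0.0]
ft_force: [-0.2, -0.2, -0.4]
width: 0.05
grip_force: 0.0
```

```bash
python3 g.py .5115 .2955 .141 27
```

```text
t 58.12 pos [0.5122 0.2956 0.1895] yaw 26.97 tilt z [ 0.001  0.    -1.   ] q [ 0.06  0.41 -0.83  1.58  0.31  1.29 -1.92] F [-0.2 -0.2 -0.4] w 50.0 g 0.0
-> [0.5115, 0.2955, 0.141, 27.0] shift [-0.02 -0.01  1.21] turn [ 0.   -0.01 -0.  ]
```

Call:
carry_out(
  moves=[
    [0,0,0.5,0,0,0],
    [0,0,0.4,0,0,0],
    [0,0,0.28,0,0,0],
    [0,0,0,0,0,0],
  ],
)

```text
time: 58.62
ee_pos: [0.5113, 0.2959, 0.1405]
eef_rot: [0.972, 0.234, -0.001, 0.0]
ft_force: [-2.0, -2.5, 2.7]
width: 0.05
grip_force: 1.1
```

Call:
carry_out(
  moves=[
    [0,0,0,0,0,0],
    [0,0,0,0,0,0],
    [0,0,0,0,0,0],
    [0,0,0,0,0,0],
    [0,0,0,0,0,0],
    [0,0,0,0,0,0],
    [0,0,0.13,0,0,0],
    [0,0,0.12,0,0,0],
    [0,0,0,0,0,0],
    [0,0,0,0,0,0],
  ],
  fingers=0,
  force=20,
)

```text
time: 59.88
ee_pos: [0.5118, 0.2959, 0.1316]
eef_rot: [0.972, 0.234, 0.0, 0.0]
ft_force: [-0.9, -4.2, 8.7]
width: 0.0158
grip_force: 20.0
```

Call:
carry_out(
  moves=[
    [0,0,0.02,0,0,-0.8],
    [0,0,0,0,0,-0.8],
    [0,0,0,0,0,-0.8],
    [0,0,0,0,0,-0.8],
    [0,0,0,0,0,-0.8],
    [0,0,0,0,0,-0.8],
    [0,0,0,0,0,-0.8],
    [0,0,0,0,0,-0.8],
    [0,0,0,0,0,-0.8],
    [0,0,0,0,0,-0.8],
    [0,0,0,0,0,-0.8],
    [0,0,0,0,0,-0.8],
    [0,0,0,0,0,-0.45],
    [0,0,0,0,0,0],
    [0,0,0,0,0,0],
  ],
)

```text
time: 61.75
ee_pos: [0.5137, 0.295, 0.1312]
eef_rot: [0.593, 0.806, 0.001, 0.002]
ft_force: [4.2, -5.8, 9.9]
width: 0.0159
grip_force: 20.0
```

```bash
python3 g.py .5115 .2955 .141 107.1
```

```text
t 61.75 pos [0.5137 0.295  0.1312] yaw 107.33 tilt z [ 0.004 -0.001 -1.   ] q [ 0.21  0.57 -1.07  1.64  0.53  1.25 -0.66] F [ 4.2 -5.8  9.9] w 15.9 g 20.0
-> [0.5115, 0.2955, 0.141, 107.1] shift [ 0.03 -0.05 -0.24] turn [0.02 0.01 0.03]
```

Call:
carry_out(
  moves=[
    [0,0,-0.2,0,0,0],
    [0,0,-0.1,0,0,0],
    [0,0,0,0,0,0],
  ],
)

```text
time: 62.12
ee_pos: [0.5135, 0.2949, 0.1415]
eef_rot: [0.592, 0.806, 0.001, 0.001]
ft_force: [9.5, 0.1, -8.1]
width: 0.0161
grip_force: 20.0
```

Call:
carry_out(
  moves=[
    [0,0,0,0,0,0],
    [0,0,0,0,0,0],
    [0,0,-0.5,0,0,0],
    [0,0,-1,0,0,0],
    [0,0,-1,0,0,0],
    [-1,0,0,0,0,0],
    [-1,0,0,0,0,0],
    [-1,0,0,0,0,0],
    [-1,0,0,0,0,0],
    [0,0,0,0,0,0],
    [0,0,0,0,0,0],
  ],
  fingers=50,
)

```text
time: 63.5
ee_pos: [0.5592, 0.1445, 0.2435]
eef_rot: [0.591, 0.806, 0.001, 0.0]
ft_force: [-0.6, -0.2, -0.0]
width: 0.0498
grip_force: 0.0
```

```bash
python3 g.py; python3 -c "
from look import *
knob('scene'); knob('top'); c=dies(); cv2.imwrite('pics/t8.png',cv2.resize(c['pixels'][100:320,60:400,::-1],(680,440),interpolation=cv2.INTER_CUBIC))"
```

```text
t 63.5 pos [0.5592 0.1445 0.2435] yaw 107.49 tilt z [ 0.001  0.001 -1.   ] q [ 0.55  0.44 -1.14  1.54  0.4   1.42 -0.31] F [-0.6 -0.2 -0. ] w 49.8 g 0.0
knob scene 264 (array([511.5, 297.6,  57.2,  16.6]), -72.9) 0.15339973743059906
knob top 119 (array([511.3, 295.6,  55.9,  15.8]), -72.7) 0.15482633295145853
die 706 299 271 z 0.008 (array([ 358. , -186.7,  103. ,   68.7]), -61.6)
die 169 339 269 z 0.02 (array([ 363. , -311.7,   75. ,   36.4]), 1.6)
```

View pics/t8.png

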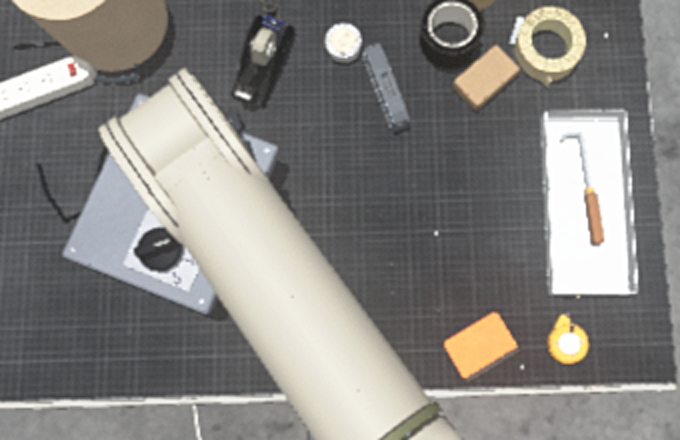

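The selector is at the heat mark (107°, i.e. 40° anticlockwise) and sprung up. The hook lies in the tray, the drawer is shut and nothing touches the arm. Handing in.

```bash
python3 -c "
from bench import r
print(r.close_job())"
```

```text
the job is handed in; nothing more can be done
None
```

The job is handed in at about 64 s: all three brass dies lie flat in the fully shut drawer, the selector is sprung up at heat, the hook is back in the white tray and the other things are where they were. I checked this by camera; the hand-in gave no verdict.

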